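# Load the long tube into the rocking shaker's spring clips

### The arm

A 6-joint arm with a two-finger parallel gripper is mounted at the origin on the work surface. World frame = base frame: x ahead of the robot, y to its left, z up, the work surface at z = 0. Lengths are in mm, angles in rad, forces in N, time in s.
With the tool pointing down it reaches from about 350 to 875 mm from the base axis. Payload 4.2 kg.
Tool frame: the origin (TCP) lies on the centre line of the jaws, within the pads' length; the fingertips stand 22 mm ahead of it and the grasp point (between the pads) lies 3 mm ahead of it (arm.nose_length is the distance from the TCP to the fingertips, in mm); z points along the fingers, x is the direction in which the jaws open and shut, and the axes are right-handed (so a half turn about z gives the same grasp; the last joint's range is limited). The gripper opens to 85 mm and grips with 20 to 120 N. Pads are 22 mm wide; open, the fingers measure 114 mm over their backs; the gripper's body (76 mm by 85 mm) begins 54 mm behind the grasp point. The pads swing forward as they close: fully open they stand 13 mm farther back than shut.
Start: joints at [1.597, 0.385, 0.008, 0, -1.194, -0.259], TCP at [144.158, 608.126, 253.312] pointing down, gripper open.
Joint ranges: [-3.14, 3.14], [-1.21, 2.06], [-1.07, 1.41], [-3.16, 2.05], [-2.99, -0.16], [-3.1, 3.1]. Speed limits (rad/s): [2.79, 2.79, 3.14, 3.14, 3.14, 3.14].

### API

Orientations are given as a unit quaternion [x, y, z, w].
In Python, from bench import telemetry, get_image, workorder, nets, arm gives the robot as it stands.
- The arm moves only by the tool apply_moves, never from a script. Its argument "steps" is a list of rows, each an object with "hand": the opening, from 0 (shut) to 1 (fully open); "xyz": the shift along the tool's x, y, z in cm, a list of three; "delta_rot": the turn, a rotation vector about the tool's x, y, z in rad, a list of three. In form: [{"hand": hand, "xyz": [x, y, z], "delta_rot": [wx, wy, wz]}, ...]. A call has 1 to 12 rows; each row is the pose to reach, as a shift and turn from the pose commanded when the call began, along the tool's axes at that moment; what a row does not reach only later rows make up. A row lasts 1/12 s, in which the tool goes at most 41.7 mm and 7.16 degrees, less where a joint would pass 70% of its speed; a pose out of reach is approached as far as the arm can. A call with a gripper value outside its range is refused whole. The fingers move at their own pace and stop on an object; the grip force is fixed at half the most. Time passes only in rows, so rows that repeat a pose let the fingers close. It gives the time, the measured TCP pose, the force and the opening at its end, in the units of the state.
- telemetry.read_state(): the state, without advancing time (a new reading comes with each control period).
- get_image(name): name is "scene" or "top" or "wrist"; returns a dict with "frame" (420x560x3 uint8, blue, green, red), "fx", "fy", "cx", "cy" (pixels), "origin" and "orientation" of the camera in the world. Camera axes: x right, y down, z forward; pixel columns grow to the right and rows downward; lengths in mm; the calibration is good to about 2 mm. The wrist camera is an equidistant fisheye: a pixel r from the principal point sees the ray r / f radians off the axis. A picture is of the moment at which its call begins. There is no depth.
- workorder.job_done(): hands the job in, once; it reports no verdict.
Trained networks look in a picture, given as the dict that the camera call returned (one of the last four; its "shot" number tells which), for a name from the list of things; names that differ only in an ending like _2 or _b are one class to them, and where a whole thing is asked for, a point or a joint stands for the part that bears it (a point fixed in the world has none). Each returns a list of dicts, best first, with "confidence" (0 to 1); they miss things now and then, are a little off and sometimes report something else, mostly with a low value. They report only what shows in the picture. A call takes as long as a camera call. They do not tell look-alikes from the thing itself.
- nets.recognise(picture, label): "xyz" ([x, y, z] in mm, in world coordinates, good to about 4 mm: the middle of the surface that is visible of it).
- nets.outline_of(picture, label): "pixels" (420x560 bool, what is visible of it).
- nets.pinpoint(picture, label): "xyz" ([x, y, z] in mm, in world coordinates, good to about 4 mm: a listed point, or the origin of a listed thing).
The state is a dict: "clock": time; "joints": joint angles; "joint_vel": joint speeds; "joint_efforts": joint torques, N m; "position": TCP position; "ee_rot": TCP orientation; "contact_force": force on the tool from outside, world axes, zero at the start; "wrist_torque": the same for the moment, N m; "gripper_width": finger opening in mm.
Only numpy, scipy, OpenCV 4.12 (cv2) and the standard library are available. Lean on these libraries where they do the work, as an engineer would, in place of code of your own. Each camera call takes 0.05 s, during which the arm holds its last target.

### The job

Draw the one long capped tube out of the slanted rack, lay it down in the empty notch of the white notched rest and let go, so that you can take it afresh across its middle. Then press it down into the empty pair of large spring clips on the shaker until both clips snap around it and it sits fully home, with its cap and its pointed end clear of the clips. Let go of it, and leave everything else where it is.

Things in the scene. Friction and masses are not known exactly. Their poses are not given: they have to be found in the camera images.
- long_tube_mid (a point): The long tube: white plastic body 29 mm in diameter, grey ridged cap 34 mm in diameter and 18 mm tall, 117 mm long, about 60 g; starts leaning in the slanted rack. Point on its axis at the middle of the straight body, 57 mm from the pointed end: straight body to 42 mm either side of it, then the cap (42 to 60 mm) or a 15 mm taper. z axis along the tube towards the cap.
- rack: Aluminium slanted rack fixed on the bench, 130 x 234 mm, 100 mm high; origin on the bench under its middle, x away from the robot at yaw 0, y along the row. Three like holes 75 mm apart along y hold tubes that lean 45 degrees, caps up and towards the rack's -x, pointed ends on a stop plate at x = 35, z = 30 mm. The long tube may be in any hole.
- rack_face (a point): Middle of the upper face of the rack's upper holed plate, 62 mm up the tubes from their pointed ends; this face is 56 mm wide and square to the tubes. Holes are 31.5 mm wide. The long tube stands 55 mm out of the face, the short ones 21 mm. A tube slides out along its own axis and is free of the rack after 65 mm.
- short_tube_a_mid (a point): A short tube in the slanted rack, same make, diameter and cap, 83 mm long; point at its centre, z axis towards the cap. Stays where it is.
- short_tube_b_mid (a point): Another such short tube in the slanted rack. Stays where it is.
- rest: White plastic notched rest fixed on the bench: a plate 75 x 150 mm with two upright end plates, 4 mm thick, 150 mm long in y, 48 mm high, at x = -23 and +23 mm (42 mm free between them), each with two V notches (90 degrees, 40 mm wide, 20 mm deep) at y = -35 (empty) and +35 mm (holds a glass rod). Origin on the bench under its middle, x away from the robot at yaw 0.
- rest_notch (a point): The empty notch of the rest: point midway between the end plates where the axis of a 29 mm tube lies when it rests in the notch, 48.5 mm above the bench. x axis along the lying tube, y across it (the rod is at y = +70 mm), z up. The cap must lie outside the end plates, on either side.
- rod_mid (a point): Glass stirring rod, 8 mm in diameter, 218 mm long, lying in the other notch of the rest; point at its centre, x axis along it. Stays where it is.
- shaker: Rocking shaker, switched off, fixed: white housing 225 x 270 mm with an aluminium deck 200 x 270 mm, deck top 95 mm above the bench; origin on the bench under its middle, x away from the robot at yaw 0. It stands left or right of the rest, the rack on the other side. Three clip holders, 80 mm apart along y in any order, are screwed to the deck.
- big_clips: Empty holder for a 29 mm tube: a 4 mm high foot bar on the deck, 120 x 26 mm, with two black spring clips at x = -28 and +28 mm, each 10 mm wide (46 mm free between them). Clip fingers reach 53 mm high and 23 mm either side in y; lips 42 mm high leave a gap of 24 mm, opening to 41 mm at the mouth. Origin on the deck under its middle.
- big_clips_seat (a point): Point midway between the two empty large clips where a tube's axis lies when fully home, 34 mm above the deck, 129 mm above the bench; x axis along the lying tube (either way round), y across, z up. A tube set on the lips lies about 17 mm too high; pressing it past them takes 8 to 15 N in all, then the fingers spring shut over it.
- small_clips_seat (a point): Seat of a like holder, empty, but for 17 mm tubes: too small for the long tube. Axes as for the large clips, 28 mm above the deck.
- clipped_tube_mid (a point): A tube like the long one, already held in the shaker's other pair of large clips; point at the middle of its straight body, z axis towards its cap. Stays where it is.
- beaker_mid (a point): Empty glass beaker, 72 mm wide, 90 mm high; point at its centre. Stays where it is.
- bottle_mid (a point): Closed glass bottle, 64 mm wide, 130 mm high; point at its centre. Stays where it is.
- jar_mid (a point): Small amber jar with a white lid, 60 mm wide, 60 mm high; point at its centre. Stays where it is.
Not all that is in view belongs to the job. Leave any blue or orange look-alike of the part that bears long_tube_mid alone.

How it is judged (in metres and radians):
On the way:
1. the long tube lies in the empty notch of the rest, let go (x of long_tube_mid in the frame of rest_notch between -0.03 and 0.03 m and y of long_tube_mid in the frame of rest_notch between -0.006 and 0.006 m and z of long_tube_mid in the frame of rest_notch between -0.006 and 0.006 m and angle between the z axis of long_tube_mid and the x axis of rest_notch, either way round below 0.1 rad and contact force between the fingers and long_tube below 0.2 N and linear speed of long_tube below 0.02 m/s), for 0.2 s.
At the end, for the whole second after the job is handed in: The long tube is snapped into the large clips that were empty: its middle within 3 mm of the seat in height and sideways, 10 mm along it, in line to 4 degrees (either way round), released, at rest; no other tube, the rod, beaker, bottle or jar moved over 25 mm (x of long_tube_mid in the frame of big_clips_seat between -0.01 and 0.01 m and y of long_tube_mid in the frame of big_clips_seat between -0.003 and 0.003 m and z of long_tube_mid in the frame of big_clips_seat between -0.003 and 0.003 m and angle between the z axis of long_tube_mid and the x axis of big_clips_seat, either way round below 0.07 rad and contact force between the fingers and long_tube below 0.2 N and linear speed of long_tube below 0.02 m/s); the robot touches nothing.
It fails at once if a short tube in the rack is moved by more than 25 mm (distance of any of short_tube_a_mid, short_tube_b_mid from where it was at the start of the episode above 0.025 m).
It fails at once if the tube already in its clips is moved by more than 25 mm (distance of clipped_tube_mid from where it was at the start of the episode above 0.025 m).
It fails at once if the glass rod is moved by more than 25 mm (distance of rod_mid from where it was at the start of the episode above 0.025 m).
It fails at once if the beaker, bottle or jar is moved by more than 25 mm (distance of any of beaker_mid, bottle_mid, jar_mid from where it was at the start of the episode above 0.025 m).
It also fails if it takes over 61 s, if anything falls off the work surface, if the arm or the gripper's body presses on something with over 40 N, if the wrist force passes 120 N, or if a joint passes its speed limit or range.

## Working session

There is one attempt and no reset: what is moved stays moved. The work goes in short steps, Python scripts to look and compute and a tool call to move; the robot and the scene stay as the last step left them, time stands still between calls to the robot, and variables do not carry over. Pictures are saved under pics/ and viewed, and the job is handed in when it is done.

Besides the shell and the picture viewer there is one more tool, called after "Call:" as name([rows], argument=value, ...), one row to a line, values as JSON. apply_moves: Moves the arm, as the interface text tells. Its arguments: {"type":"object","properties":{"steps":{"type":"array"}},"required":["steps"]}

```bash
mkdir -p pics; ls; python3 - <<'E'
from bench import telemetry, get_image, workorder, nets, arm
import cv2
print(telemetry.read_state()); print([a for a in dir(arm) if a[0]!='_'])
for n in ["scene","top","wrist"]:
    im=get_image(n); cv2.imwrite(f"pics/{n}0.png",im["frame"])
    print(n,{k:im[k] for k in im if k!="frame"})
E
```

```text
pics
{'clock': 0.0, 'joints': array([ 1.59658943e+00,  3.85522337e-01,  6.61092455e-03, -5.37782162e-04,
       -1.19399089e+00, -2.58585165e-01]), 'joint_vel': array([-1.93491696e-04,  9.51409475e-04, -2.67323889e-04, -7.09129805e-04,
        7.10870148e-05, -6.79231483e-04]), 'joint_efforts': array([ 7.07764684e-04, -3.92293417e+01,  1.88407177e+01,  4.18635070e+00,
       -4.50573396e-03, -5.16657607e-06]), 'position': array([144.03955536, 607.61214961, 252.23060151]), 'ee_rot': array([-6.20125345e-01,  7.84501998e-01, -6.92681505e-04, -8.31529987e-04]), 'contact_force': array([-0.00378223,  0.43547802, -1.34097014]), 'wrist_torque': array([ 0.01483041, -0.04938028,  0.05390638]), 'gripper_width': 85.2576637408546}
['IKError', 'nose_length']
scene {'fx': 497.8469264262702, 'fy': 497.8469264262702, 'cx': 280.2341016559215, 'cy': 212.24529260285942, 'origin': array([1423.11841406,  393.56600249, 1583.95329029]), 'orientation': array([ 0.54887192,  0.78938605, -0.22665818, -0.15567704]), 'shot': 1}
top {'fx': 410.71737259399305, 'fy': 410.71737259399305, 'cx': 278.53695280881226, 'cy': 203.49011448819445, 'origin': array([ 501.3249539,   88.2029522, 1217.7971357]), 'orientation': array([-0.70489529,  0.70886573, -0.01727815,  0.01826122]), 'shot': 2}
wrist {'fx': 325.19226210127806, 'fy': 325.19226210127806, 'cx': 279.4703231314248, 'cy': 210.20189343090905, 'origin': array([207.50353942, 593.705063  , 373.00005884]), 'orientation': array([-0.61474369,  0.77785281,  0.10196684, -0.08147374]), 'shot': 3}
```

View pics/scene0.png

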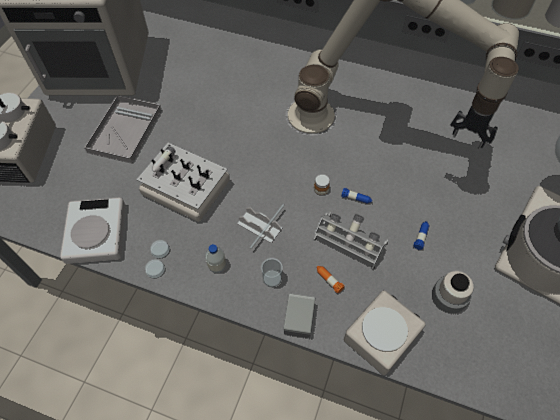

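View pics/top0.png

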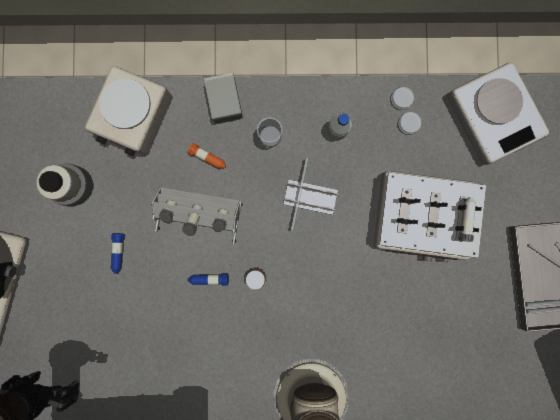

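View pics/wrist0.png

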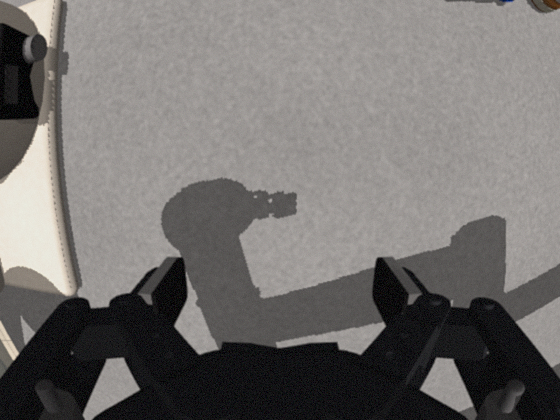

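```bash
python3 - <<'E'
from bench import telemetry, get_image, workorder, nets, arm
import numpy as np
np.set_printoptions(precision=1,suppress=True)
for n in ["scene","top"]:
    im=get_image(n)
    for l in "long_tube_mid rack rack_face short_tube_a_mid rest rest_notch rod_mid shaker big_clips big_clips_seat small_clips_seat clipped_tube_mid beaker_mid bottle_mid jar_mid".split():
        print(n,l,[(np.array(d["xyz"]),round(d["confidence"],2)) for d in nets.pinpoint(im,l)][:4])
E
```

```text
scene long_tube_mid [(array([699.1, 298.2,  15.1]), 0.81), (array([524.3, 324.2,  66.9]), 0.73), (array([418.4, 563.6,  11.9]), 0.72), (array([340.7, 302.5,  15.2]), 0.7)]
scene rack [(array([532.2, 325.8,   2.6]), 0.73)]
scene rack_face [(array([525. , 327.6,  65.5]), 0.84), (array([ 510.9, -409.2,  125.2]), 0.58)]
scene short_tube_a_mid [(array([552.6, 394.5,  56. ]), 0.59)]
scene rest [(array([583.7,  -2.8,   2. ]), 0.73), (array([ 538.7, -254.1,  127.3]), 0.43)]
scene rest_notch [(array([575.9, -37.4,  51.2]), 0.59)]
scene rod_mid [(array([589.9,  27. ,  29.8]), 0.49), (array([ 536.3, -252.7,   95.6]), 0.22)]
scene shaker [(array([ 527. , -330. ,   -2.1]), 0.93), (array([ 536.6, -254.4,   97.4]), 0.74), (array([585.9,  27.9,  32. ]), 0.61)]
scene big_clips [(array([ 537.7, -254.7,   97.9]), 0.82)]
scene big_clips_seat [(array([ 537.4, -250.8,  130.4]), 0.59)]
scene small_clips_seat [(array([ 528.6, -332.7,  123.9]), 0.58), (array([785. , -85.9,  63.7]), 0.5)]
scene clipped_tube_mid [(array([ 512.9, -409.8,  126.1]), 0.65), (array([346.5, 157.2,  34.5]), 0.42)]
scene beaker_mid [(
[... 704 characters left out ...]
ay([765. , 114.1,  45.7]), 0.4)]
top rod_mid [(array([587.8,  29.9,  30.6]), 0.51)]
top shaker [(array([ 523.7, -330. ,    2.4]), 0.95)]
top big_clips [(array([ 542.2, -251.1,   98.1]), 0.73), (array([ 510.4, -411.8,  125.5]), 0.7), (array([ 526.5, -334.2,  121.7]), 0.68)]
top big_clips_seat [(array([ 533.4, -252.9,  130. ]), 0.89), (array([ 525.2, -334.6,    0.7]), 0.68)]
top small_clips_seat [(array([ 523.7, -331. ,  119.9]), 0.76)]
top clipped_tube_mid [(array([ 509.5, -413.1,  127.6]), 0.96), (array([ 533. , -252. ,  133.1]), 0.73)]
top beaker_mid [(array([764. , 115.9,  42.6]), 0.79)]
top bottle_mid [(array([781. , -86. ,  67.6]), 0.7)]
top jar_mid [(array([346.5, 160.5,  28.2]), 0.62)]
```

```bash
python3 - <<'E'
import cv2,numpy as np
a=cv2.imread("pics/top0.png")
c=cv2.resize(a[150:270,130:260],None,fx=4.5,fy=4.5,interpolation=cv2.INTER_CUBIC)
cv2.imwrite("pics/rackz.png",c)
c=cv2.resize(a[150:270,370:500],None,fx=4.5,fy=4.5,interpolation=cv2.INTER_CUBIC)
cv2.imwrite("pics/shakz.png",c)
s=cv2.imread("pics/scene0.png")
cv2.imwrite("pics/srackz.png",cv2.resize(s[190:280,290:410],None,fx=6,fy=6,interpolation=cv2.INTER_CUBIC))
E
```

```text
(no output)
```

View pics/rackz.png

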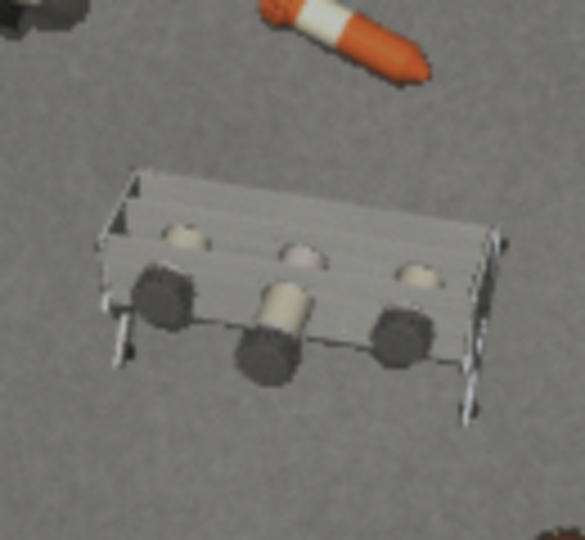

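View pics/shakz.png

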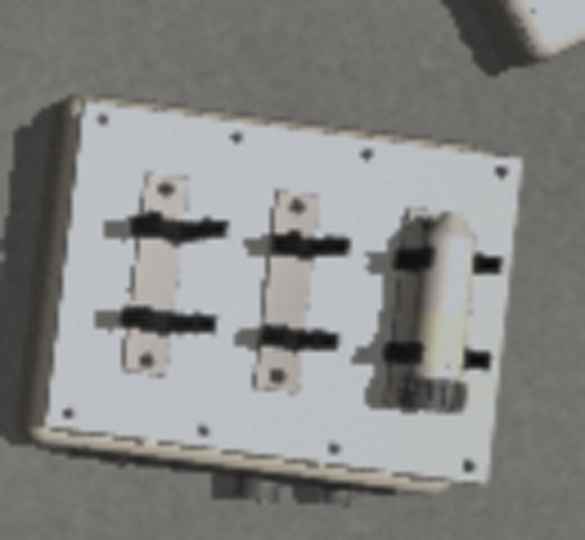

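View pics/srackz.png

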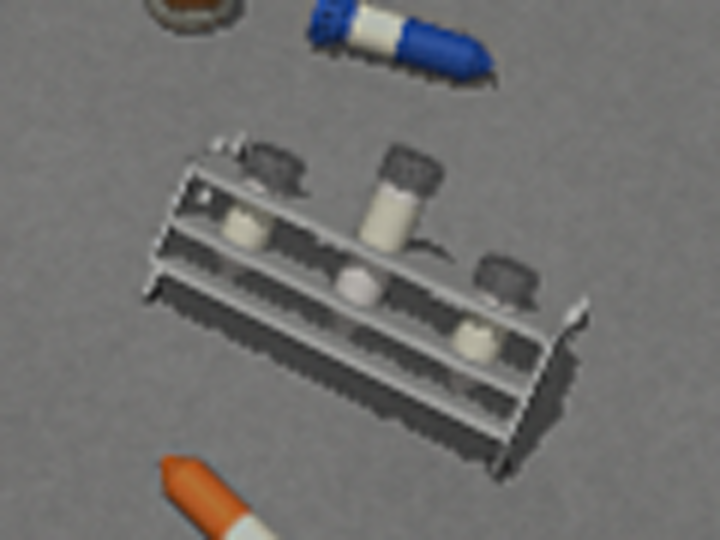

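```bash
cat > h.py <<'E'
from bench import telemetry, get_image, workorder, nets, arm
import numpy as np, cv2
from scipy.spatial.transform import Rotation as R
np.set_printoptions(precision=3,suppress=True)
def ray(im,uv,fish=False):
    u=np.atleast_2d(np.array(uv,float)); x=(u-[im["cx"],im["cy"]])/[im["fx"],im["fy"]]
    if fish:
        r=np.linalg.norm(x,axis=1,keepdims=True); s=np.where(r>1e-9,np.sin(r)/np.maximum(r,1e-9),1); d=np.hstack([x*s,np.cos(r)])
    else: d=np.hstack([x,np.ones((len(x),1))])
    return R.from_quat(im["orientation"]).apply(d)
def onz(im,uv,z,fish=False):
    d=ray(im,uv,fish); o=np.array(im["origin"]); return o+d*((z-o[2])/d[:,2])[:,None]
def proj(im,p,fish=False):
    q=R.from_quat(im["orientation"]).inv().apply(np.atleast_2d(p)-im["origin"])
    if fish:
        n=np.linalg.norm(q[:,:2],axis=1,keepdims=True); th=np.arctan2(n[:,0],q[:,2])[:,None]; x=q[:,:2]/np.maximum(n,1e-9)*th
    else: x=q[:,:2]/q[:,2:]
    return x*[im["fx"],im["fy"]]+[im["cx"],im["cy"]]
def delta(pos,q):
    """tool-frame shift (cm) and rotvec from current measured pose to target TCP pose"""
    s=telemetry.read_state(); r0=R.from_quat(s["ee_rot"]); r1=q if isinstance(q,R) else R.from_quat(q)
    return r0.inv().apply(np.array(pos)-s["position"])/10,(r0.inv()*r1).as_rotvec()
def frame(z,x):
    z=np.array(z,float);z/=np.linalg.norm(z);x=np.array(x,float);x-=z*(x@z);x/=np.linalg.norm(x)
    return R.from_matrix(np.array([x,np.cross(z,x),z]).T)
E
python3 - <<'E'
from h import *
im=get_image("top")
o=lambda z,l: onz(im,[(370+a/4.5,150+b/4.5) for a,b in l],z)
d=o(95,[(85,97),(521,157),(489,482),(45,428)]); print(d, "deck mid",d.mean(0))
v=d[0]-d[1]; print("yaw front", np.degrees(np.arctan2(-v[0],v[1]))); v=d[3]-d[2]; print("yaw", np.degrees(np.arctan2(-v[0],v[1])))
# foot bars ends screw (z 99)
b=o(99,[(166,188),(146,360),(297,205),(276,377)]);print(b)
for i in (0,2):
    v=b[i]-b[i+1];print("x dir",np.degrees(np.arctan2(v[1],v[0])), (b[i]+b[i+1])/2)
ro=lambda z,l: onz(im,[(130+a/4.5,150+b/4.5) for a,b in l],z)
r=ro(94,[(105,238),(480,290)]);v=r[0]-r[1];print("rack",np.degrees(np.arctan2(-v[0],v[1])),np.linalg.norm(v))
r=ro(92,[(164,298),(402,338)]);v=r[0]-r[1];print("rack caps",np.degrees(np.arctan2(-v[0],v[1])),r)
a=im["frame"]
cv2.imwrite("pics/restz.png",cv2.resize(a[145:245,270:350],None,fx=6,fy=6,interpolation=cv2.INTER_CUBIC))
E
```

```text
[[ 643.929 -213.995   95.   ]
 [ 605.658 -478.785   95.   ]
 [ 408.851 -453.39    95.   ]
 [ 442.806 -185.969   95.   ]] deck mid [ 525.311 -333.035   95.   ]
yaw front -8.224168996546073
yaw -7.236261574977147
[[ 587.647 -260.981   99.   ]
 [ 483.582 -246.694   99.   ]
 [ 576.86  -340.151   99.   ]
 [ 472.908 -324.902   99.   ]]
x dir -7.816951192568557 [ 535.615 -253.837   99.   ]
x dir -8.345473799743832 [ 524.884 -332.527   99.   ]
rack -8.208960391939302 230.81001710512282
rack caps -9.833450027227087 [[524.756 397.09   92.   ]
 [499.613 252.031  92.   ]]
```

View pics/restz.png

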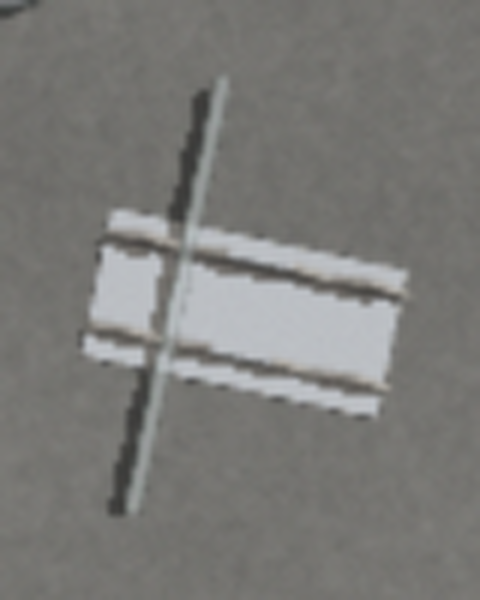

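```bash
cat >> h.py <<'E'
th=np.radians
def rz(d): return R.from_euler('z',d,degrees=True)
# estimates
RACK_YAW=-9.0; RACK=np.array([532.,325.,0])
def rackp(x,y,z): return RACK+rz(RACK_YAW).apply([x,y,z])
def graspR(): # tool orient perpendicular to leaning tube, coming from above/far side
    r=rz(RACK_YAW); return frame(r.apply([-1,0,-1]), r.apply([0,-1,0]))
E
python3 - <<'E'
from h import *
im=get_image("top")
ro=lambda z,l: onz(im,[(270+a/6,145+b/6) for a,b in l],z)
r=ro(2,[(110,208),(408,268),(378,416),(85,355)]);print(r,r.mean(0))
for i,j in((0,1),(3,2)):
    v=r[i]-r[j];print(np.degrees(np.arctan2(-v[0],v[1])),np.linalg.norm(v))
r=ro(34,[(223,82),(134,512)]);v=r[0]-r[1];print("rod",r,np.degrees(np.arctan2(v[1],v[0])))
s=57+29; g=rackp(35-s*.7071,0,30+s*.7071); q=graspR(); z=q.apply([0,0,1])
print(g,z); tcp=g-3*z
hov=tcp-140*z; print("hover",hov); print(delta(hov,q), delta(hov+[0,0,0],q))
E
```

```text
[[633.232  60.208   2.   ]
 [602.579 -87.007   2.   ]
 [529.453 -71.273   2.   ]
 [560.392  73.05    2.   ]] [581.414  -6.255   2.   ]
-11.762219469687455 150.373078749933
-12.09956251512265 147.60213275764605
rod [[690.633   5.888  34.   ]
 [483.353  50.432  34.   ]] -12.128411994049708
[506.507 329.038  90.811] [-0.698  0.111 -0.707]
hover [606.379 313.22  191.927]
(array([ 18.032, -51.779,   6.14 ]), array([-0.785,  0.03 , -0.072])) (array([ 18.032, -51.779,   6.14 ]), array([-0.785,  0.03 , -0.072]))
```

Call:
apply_moves([
  {"hand":0.6,"xyz":[3.0,-8.6,0],"delta_rot":[-0.08,0,0]},
  {"hand":0.6,"xyz":[6.0,-17.3,0],"delta_rot":[-0.2,0,0]},
  {"hand":0.6,"xyz":[9.0,-25.9,1.0],"delta_rot":[-0.3,0,0]},
  {"hand":0.6,"xyz":[12.0,-34.5,2.5],"delta_rot":[-0.45,0,0]},
  {"hand":0.6,"xyz":[15.0,-43.0,4.0],"delta_rot":[-0.6,0.02,-0.04]},
  {"hand":0.6,"xyz":[18.0,-51.8,6.1],"delta_rot":[-0.785,0.03,-0.072]},
  {"hand":0.6,"xyz":[18.0,-51.8,6.1],"delta_rot":[-0.785,0.03,-0.072]},
  {"hand":0.6,"xyz":[18.0,-51.8,6.1],"delta_rot":[-0.785,0.03,-0.072]},
  {"hand":0.6,"xyz":[18.0,-51.8,6.1],"delta_rot":[-0.785,0.03,-0.072]},
  {"hand":0.6,"xyz":[18.0,-51.8,6.1],"delta_rot":[-0.785,0.03,-0.072]},
  {"hand":0.6,"xyz":[18.0,-51.8,6.1],"delta_rot":[-0.785,0.03,-0.072]},
  {"hand":0.6,"xyz":[18.0,-51.8,6.1],"delta_rot":[-0.785,0.03,-0.072]},
])

```text
clock: 2.85
position: [564.5, 339.9, 199.4]
ee_rot: [-0.6, 0.703, 0.291, -0.249]
contact_force: [0.2, 0.4, 0.6]
gripper_width: 51.4
```

```bash
python3 - <<'E'
from h import *
s=telemetry.read_state(); print(s["joints"],s["clock"],s["gripper_width"])
s=86; g=rackp(35-s*.7071,0,30+s*.7071); q=graspR(); z=q.apply([0,0,1])
print(delta(g-143*z,q))
im=get_image("wrist"); cv2.imwrite("pics/w1.png",im["frame"])
for l in "long_tube_mid rack rack_face short_tube_a_mid".split():
    print(l,[(np.array(d["xyz"]),round(d["confidence"],2)) for d in nets.pinpoint(im,l)][:4])
E
```

```text
[ 0.558  0.804  0.616 -0.528 -1.974  0.795] 2.85 51.356909133836716
(array([ 1.982, -3.751, -2.69 ]), array([ 0., -0., -0.]))
long_tube_mid [(array([417. , 562.2,  14.9]), 0.78)]
rack [(array([533.8, 328.3,   2.8]), 0.91)]
rack_face [(array([524.9, 327.4,  75. ]), 0.97)]
short_tube_a_mid [(array([551.4, 398.2,  62.3]), 0.91)]
```

View pics/w1.png

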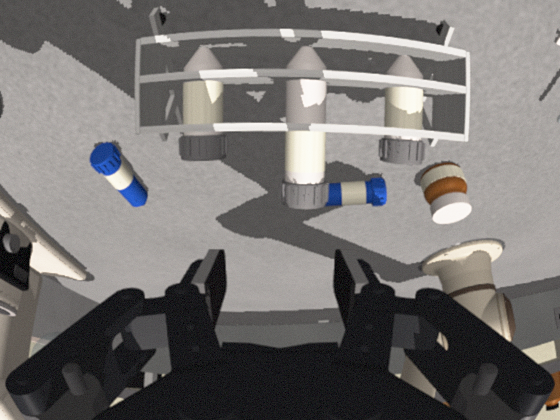

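```bash
cat > fit.py <<'E'
from h import *
from scipy.optimize import least_squares
im=get_image("wrist")
def model(p,im):
    x,y,yaw=p; r=rz(yaw); f=lambda a,b,c: np.array([x,y,0])+r.apply([a,b,c])
    def ax(yy,s): return f(35-s*.7071,yy,30+s*.7071)
    P=[]
    for yy in(-75,0,75): P.append(ax(yy,0))
    P.append(ax(0,90));P.append(ax(0,108));P.append(ax(-75,74));P.append(ax(75,74))
    return proj(im,P,True)
if __name__=="__main__":
    obs=np.array([(404,54),(306,46),(204,46),(306,165),(306,193),(402,150),(203,147)],float)
    p0=[532,325,-9]
    print(model(p0,im).round(0).tolist())
    w=np.array([[1,1]]*3+[[1,0]]*4)
    s=least_squares(lambda p:((model(p,im)-obs)*w).ravel(),p0)
    print(s.x, s.fun.reshape(-1,2).round(1).tolist())
    fr=im["frame"].copy()
    for u in model(s.x,im): cv2.circle(fr,tuple(int(v) for v in u),3,(0,0,255),1)
    for u in model(p0,im): cv2.circle(fr,tuple(int(v) for v in u),3,(0,255,0),1)
    cv2.imwrite("pics/w1o.png",fr)
E
python3 fit.py
```

```text
[[408.0, 53.0], [310.0, 45.0], [206.0, 47.0], [309.0, 167.0], [309.0, 191.0], [407.0, 148.0], [207.0, 146.0]]
[531.573 327.689  -9.731] [[1.1, 0.1], [0.9, -0.4], [-0.7, 1.0], [-0.7, 0.0], [-1.3, -0.0], [1.0, -0.0], [0.1, -0.0]]
```

View pics/w1o.png

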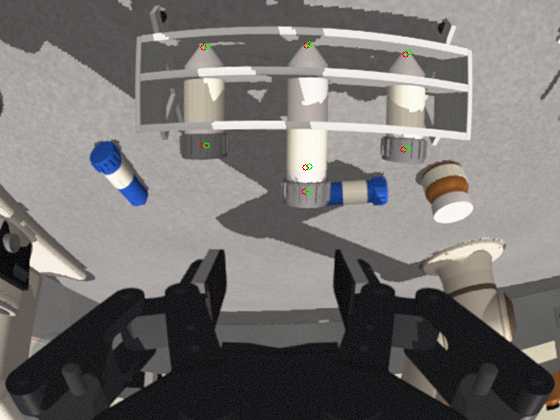

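```bash
sed -i 's/^RACK_YAW=.*/RACK_YAW=-9.6; RACK=np.array([531.7,327.5,0])/' h.py; python3 - <<'E'
from h import *
s=86; g=rackp(35-s*.7071,0,30+s*.7071); q=graspR(); z=q.apply([0,0,1])
for st in (80,40,0): print(delta(g-(3+st)*z,q))
E
```

```text
(array([ 1.939, -3.916,  3.237]), array([ 0.   , -0.008,  0.008]))
(array([ 1.908, -3.916,  7.237]), array([ 0.   , -0.008,  0.008]))
(array([ 1.876, -3.916, 11.237]), array([ 0.   , -0.008,  0.008]))
```

Call:
apply_moves([
  {"hand":0.6,"xyz":[1.9,-3.9,0],"delta_rot":[0,-0.008,0.008]},
  {"hand":0.6,"xyz":[1.9,-3.9,0],"delta_rot":[0,-0.008,0.008]},
  {"hand":0.6,"xyz":[1.9,-3.9,3.0],"delta_rot":[0,-0.008,0.008]},
  {"hand":0.6,"xyz":[1.9,-3.9,6.0],"delta_rot":[0,-0.008,0.008]},
  {"hand":0.6,"xyz":[1.9,-3.9,7.2],"delta_rot":[0,-0.008,0.008]},
  {"hand":0.6,"xyz":[1.9,-3.9,7.2],"delta_rot":[0,-0.008,0.008]},
  {"hand":0.6,"xyz":[1.9,-3.9,7.2],"delta_rot":[0,-0.008,0.008]},
])

```text
clock: 3.73
position: [536.0, 327.3, 122.5]
ee_rot: [-0.597, 0.705, 0.292, -0.247]
contact_force: [0.2, -0.4, -0.0]
gripper_width: 51.5
```

```bash
python3 - <<'E'
from h import *
s=86; g=rackp(35-s*.7071,0,30+s*.7071); q=graspR(); z=q.apply([0,0,1])
for st in (40,0): print(delta(g-(3+st)*z,q))
st=telemetry.read_state(); print(st["clock"],st["joints"])
im=get_image("wrist"); fr=im["frame"]
c=rackp(35-86*.7071,0,30+86*.7071)
for s in(62,86,99,117):
    u=proj(im,rackp(35-s*.7071,0,30+s*.7071),True)[0]; cv2.circle(fr,(int(u[0]),int(u[1])),3,(0,0,255),1)
cv2.imwrite("pics/w2.png",fr)
print([(np.array(d["xyz"]),round(d["confidence"],2)) for d in nets.pinpoint(im,"rack_face")][:4])
E
```

```text
(array([ 0.054, -0.111,  0.068]), array([-0.001, -0.002,  0.001]))
(array([ 0.048, -0.108,  4.068]), array([-0.001, -0.002,  0.001]))
3.7333 [ 0.564  0.816  0.43  -0.504 -1.794  0.885]
[(array([525.8, 328.3,  75.2]), 0.94)]
```

View pics/w2.png

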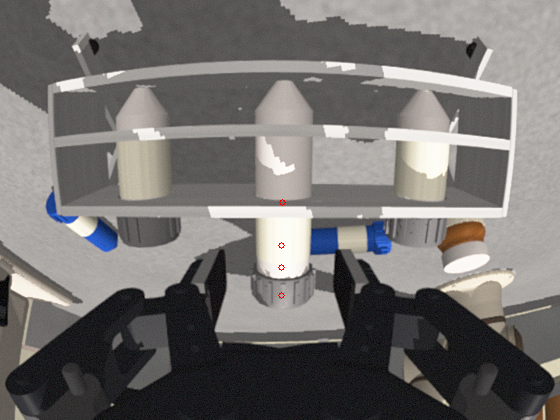

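Call:
apply_moves([
  {"hand":0.6,"xyz":[0.2,-0.1,1.5],"delta_rot":[0,0,0]},
  {"hand":0.6,"xyz":[0.2,-0.1,3.0],"delta_rot":[0,0,0]},
  {"hand":0.6,"xyz":[0.2,-0.1,4.1],"delta_rot":[0,0,0]},
  {"hand":0.6,"xyz":[0.2,-0.1,4.1],"delta_rot":[0,0,0]},
  {"hand":0.3,"xyz":[0.2,-0.1,4.1],"delta_rot":[0,0,0]},
  {"hand":0.0,"xyz":[0.2,-0.1,4.1],"delta_rot":[0,0,0]},
  {"hand":0.0,"xyz":[0.2,-0.1,4.1],"delta_rot":[0,0,0]},
  {"hand":0.0,"xyz":[0.2,-0.1,4.1],"delta_rot":[0,0,0]},
  {"hand":0.0,"xyz":[0.2,-0.1,4.1],"delta_rot":[0,0,0]},
])

```text
clock: 4.58
position: [509.6, 329.2, 92.6]
ee_rot: [-0.597, 0.706, 0.292, -0.246]
contact_force: [2.7, -0.0, 3.0]
gripper_width: 27.0
```

```bash
python3 - <<'E'
from h import *
s=telemetry.read_state(); print(s["clock"],s["position"],s["gripper_width"],s["contact_force"],s["wrist_torque"],s["joints"])
im=get_image("wrist"); fr=im["frame"]
cv2.imwrite("pics/w3.png",fr)
q=graspR(); print(R.from_quat(s["ee_rot"]).as_matrix())
E
```

```text
4.5833 [509.563 329.182  92.57 ] 27.009333241612055 [ 2.699 -0.048  2.983] [-0.035 -1.307 -0.101] [ 0.584  0.81   0.334 -0.509 -1.704  0.912]
[[-0.167 -0.699 -0.695]
 [-0.986  0.118  0.119]
 [-0.001  0.706 -0.709]]
```

View pics/w3.png

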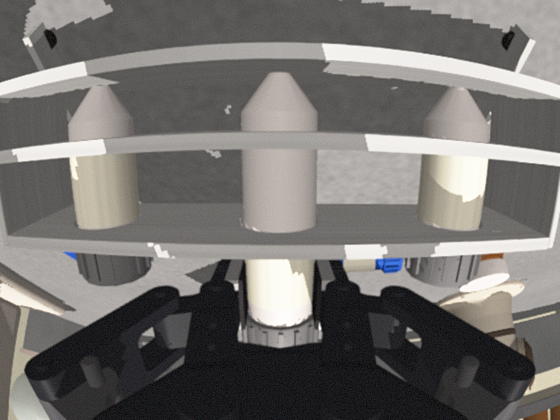

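Call:
apply_moves([
  {"hand":0.0,"xyz":[0,0.7,0],"delta_rot":[0,0,0]},
  {"hand":0.0,"xyz":[0,1.5,0],"delta_rot":[0,0,0]},
  {"hand":0.0,"xyz":[0,2.3,0],"delta_rot":[0,0,0]},
  {"hand":0.0,"xyz":[0,3.1,0],"delta_rot":[0,0,0]},
  {"hand":0.0,"xyz":[0,3.1,0],"delta_rot":[0,0,0]},
])

```text
clock: 5.05
position: [486.2, 333.0, 115.6]
ee_rot: [-0.597, 0.705, 0.292, -0.247]
contact_force: [0.9, 0.4, 2.1]
gripper_width: 27.3
```

```bash
python3 - <<'E'
from h import *
s=telemetry.read_state(); print(s["clock"],s["position"],s["gripper_width"],s["contact_force"],s["wrist_torque"],s["joints"])
im=get_image("wrist"); fr=im["frame"]
cv2.imwrite("pics/w4.png",fr)
E
```

```text
5.05 [486.153 333.045 115.58 ] 27.338075916149656 [0.893 0.4   2.093] [-0.134 -1.144 -0.037] [ 0.605  0.757  0.29  -0.521 -1.705  0.892]
```

View pics/w4.png

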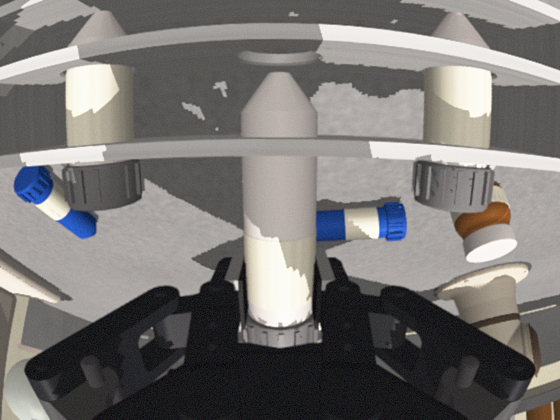

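Call:
apply_moves([
  {"hand":0.0,"xyz":[0,1.5,0],"delta_rot":[0,0,0]},
  {"hand":0.0,"xyz":[0,3.0,0],"delta_rot":[0,0,0]},
  {"hand":0.0,"xyz":[0,4.5,0],"delta_rot":[0,0,0]},
  {"hand":0.0,"xyz":[0,5.8,0],"delta_rot":[0,0,0]},
  {"hand":0.0,"xyz":[0,7.5,-1.7],"delta_rot":[0,0,0]},
  {"hand":0.0,"xyz":[0,9.3,-3.7],"delta_rot":[0,0,0]},
  {"hand":0.0,"xyz":[0,11.1,-5.5],"delta_rot":[0,0,0]},
  {"hand":0.0,"xyz":[0,11.1,-5.5],"delta_rot":[0,0,0]},
])

```text
clock: 5.77
position: [448.6, 340.1, 237.0]
ee_rot: [-0.599, 0.706, 0.291, -0.243]
contact_force: [0.5, 0.2, 0.5]
gripper_width: 27.4
```

```bash
cat >> h.py <<'E'
REST_YAW=-12.0; NOTCH=np.array([576.,-38.3,48.5])
def restp(x,y,z): return NOTCH+rz(REST_YAW).apply([x,y,z])
def downR(yaw): r=rz(yaw); return frame([0,0,-1], r.apply([0,-1,0]))
E
python3 - <<'E'
from h import *
s=telemetry.read_state(); print(s["clock"],s["position"],s["gripper_width"],s["contact_force"],s["wrist_torque"],s["joints"])
p=restp(-40,0,3); print(p)
for dz in(130,): print(delta(p+[0,0,dz],downR(REST_YAW)))
im=get_image("top"); fr=im["frame"]
cv2.imwrite("pics/t5.png",fr)
E
```

```text
5.7667 [448.605 340.13  236.986] 27.406667786040604 [0.469 0.181 0.502] [-0.236 -1.533  0.001] [ 0.64   0.588  0.31  -0.557 -1.842  0.769]
[536.874 -29.984  51.5  ]
(array([ 35.075, -14.3  ,  -6.615]), array([ 0.778, -0.011,  0.044]))
```

View pics/t5.png

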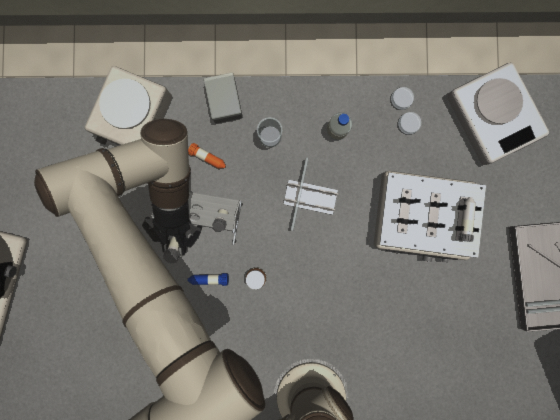

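Call:
apply_moves([
  {"hand":0,"xyz":[6,-2.4,-1.2],"delta_rot":[0.1,0,0]},
  {"hand":0,"xyz":[12,-4.8,-2.4],"delta_rot":[0.22,0,0.01]},
  {"hand":0,"xyz":[18,-7.2,-3.6],"delta_rot":[0.34,0,0.02]},
  {"hand":0,"xyz":[24,-9.6,-4.8],"delta_rot":[0.46,-0.01,0.03]},
  {"hand":0,"xyz":[30,-12,-5.8],"delta_rot":[0.58,-0.01,0.04]},
  {"hand":0,"xyz":[35.1,-14.3,-6.6],"delta_rot":[0.7,-0.011,0.044]},
  {"hand":0,"xyz":[35.1,-14.3,-6.6],"delta_rot":[0.778,-0.011,0.044]},
  {"hand":0,"xyz":[35.1,-14.3,-6.6],"delta_rot":[0.778,-0.011,0.044]},
  {"hand":0,"xyz":[35.1,-14.3,-6.6],"delta_rot":[0.778,-0.011,0.044]},
  {"hand":0,"xyz":[35.1,-14.3,-6.6],"delta_rot":[0.778,-0.011,0.044]},
  {"hand":0,"xyz":[35.1,-14.3,-6.6],"delta_rot":[0.778,-0.011,0.044]},
  {"hand":0,"xyz":[35.1,-14.3,-6.6],"delta_rot":[0.778,-0.011,0.044]},
])

```text
clock: 6.82
position: [533.9, -31.7, 175.8]
ee_rot: [-0.628, 0.778, 0.001, -0.006]
contact_force: [0.5, -0.6, -0.0]
gripper_width: 27.3
```

```bash
python3 - <<'E'
from h import *
s=telemetry.read_state(); print(s["clock"],s["position"],s["gripper_width"],s["contact_force"],s["wrist_torque"],s["joints"])
p=restp(-40,0,3)
for dz in(130,): print(delta(p+[0,0,dz],downR(REST_YAW)))
im=get_image("wrist"); fr=im["frame"]
cv2.imwrite("pics/w6.png",fr)
for l in "rest rest_notch rod_mid".split():
    print(l,[(np.array(d["xyz"]),round(d["confidence"],2)) for d in nets.pinpoint(im,l)][:4])
E
```

```text
6.8167 [533.87  -31.706 175.751] 27.306553963690213 [ 0.543 -0.616 -0.036] [0.042 0.031 0.017] [ 0.245  0.309 -0.319  0.003 -0.955  1.11 ]
(array([-0.228, -0.252, -0.579]), array([ 0.01 , -0.007, -0.004]))
rest [(array([579.4,  -3.8,   5.3]), 0.58)]
rest_notch [(array([534.6, 330.4,   1.7]), 0.57)]
rod_mid [(array([589. ,  30.3,  33.3]), 0.97), (array([522.9, 250.8,  55.5]), 0.6)]
```

View pics/w6.png

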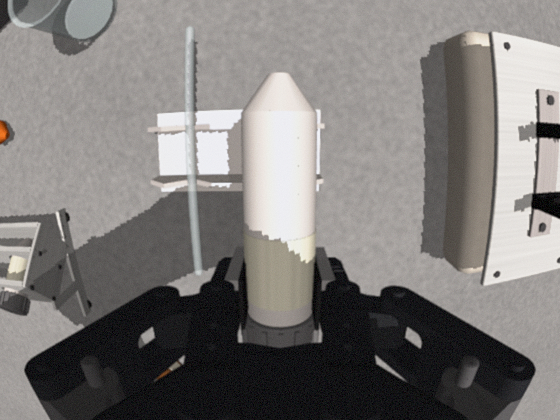

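```bash
python3 - <<'E'
from h import *
from scipy.optimize import least_squares
im=get_image("wrist")
cv2.imwrite("pics/w6z.png",cv2.resize(im["frame"][100:200,140:340],None,fx=4,fy=4,interpolation=cv2.INTER_CUBIC))
def m(p):
    r=rz(p[2]); f=lambda a: np.array([p[0],p[1],0])+r.apply(a)
    return proj(im,f([[23,75,48],[23,-75,48],[-23,75,48],[-23,-75,48]]),True)
obs=np.array([(149,129),(324,126),(151,182),(323,184)],float)
s=least_squares(lambda p:(m(p)-obs).ravel(),[582,-4,-12]); print(s.x,s.fun.reshape(-1,2))
print("rest_notch",np.array([s.x[0],s.x[1],0])+rz(s.x[2]).apply([0,-35,48.5]))
# rod line
for uv in((190,30),(194,150),(198,270)): print(onz(im,[uv],34,True))
E
```

```text
[583.288  -3.47  -12.735] [[-7.636 -1.059]
 [ 6.766 -0.204]
 [-6.795  1.895]
 [ 5.635  0.58 ]]
rest_notch [575.573 -37.609  48.5  ]
[[693.419  11.019  34.   ]]
[[593.332  29.389  34.   ]]
[[488.45   55.809  34.   ]]
```

View pics/w6z.png

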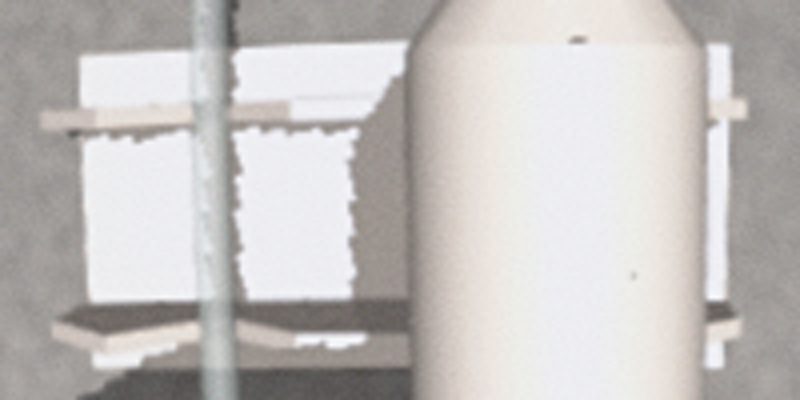

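```bash
python3 - <<'E'
from h import *
from scipy.optimize import least_squares
im=get_image("wrist")
a=onz(im,[(140+105/4,100+345/4),(140+300/4,100+345/4)],48,True);print(a,a.mean(0))
def m(p):
    r=rz(p[2]); f=lambda a: np.array([p[0],p[1],0])+r.apply(a)
    return proj(im,f([[-25,55,48],[-25,15,48],[37.5,75,4],[37.5,-75,4],[-37.5,-75,4]]),True)
obs=np.array([(140+105/4,100+347/4),(140+300/4,100+347/4),(160,113),(140+730/4,111),(140+724/4,100+367/4)],float)
s=least_squares(lambda p:(m(p)-obs).ravel(),[582,-4,-12]); print(s.x,s.fun.reshape(-1,2))
print("rest_notch",np.array([s.x[0],s.x[1],0])+rz(s.x[2]).apply([0,-35,48.5]))
# tube in hand: silhouette
E
```

```text
[[571.063  56.036  48.   ]
 [561.951  16.16   48.   ]] [566.507  36.098  48.   ]
[582.407  -3.294 -12.694] [[ 0.51   0.578]
 [-0.607  0.454]
 [-0.255 -0.671]
 [ 0.689 -0.68 ]
 [-0.331  0.179]]
rest_notch [574.716 -37.439  48.5  ]
```

```bash
sed -i 's/^REST_YAW=.*/REST_YAW=-12.5; NOTCH=np.array([575.,-37.6,48.5])/' h.py; python3 - <<'E'
from h import *
im=get_image("wrist"); s=telemetry.read_state(); r=R.from_quat(s["ee_rot"])
for L in (82,84,86,88,90):
  print(L,proj(im,s["position"]+r.apply([[0,-L,3],[0,-L,-0],[0,-L,6]]),True).round(1).tolist())
p=restp(-40,0,3)
q=downR(REST_YAW); print(delta(p,q), delta(p+[0,0,30],q)); print(r.as_matrix()[:,1])
E
```

```text
82 [[282.3, 80.5], [282.4, 79.4], [282.2, 81.5]]
84 [[282.3, 75.3], [282.4, 74.1], [282.2, 76.5]]
86 [[282.3, 70.2], [282.4, 68.9], [282.2, 71.5]]
88 [[282.3, 65.1], [282.4, 63.6], [282.2, 66.5]]
90 [[282.3, 60.0], [282.4, 58.5], [282.2, 61.5]]
(array([-0.255, -0.162, 12.529]), array([ 0.007, -0.007,  0.008])) (array([-0.235, -0.142,  9.53 ]), array([ 0.007, -0.007,  0.008]))
[-0.978  0.209  0.007]
```

Call:
apply_moves([
  {"hand":0,"xyz":[-0.25,-0.15,2],"delta_rot":[0.007,-0.007,0.008]},
  {"hand":0,"xyz":[-0.25,-0.15,5],"delta_rot":[0.007,-0.007,0.008]},
  {"hand":0,"xyz":[-0.25,-0.15,8],"delta_rot":[0.007,-0.007,0.008]},
  {"hand":0,"xyz":[-0.25,-0.15,10],"delta_rot":[0.007,-0.007,0.008]},
  {"hand":0,"xyz":[-0.25,-0.15,11],"delta_rot":[0.007,-0.007,0.008]},
  {"hand":0,"xyz":[-0.25,-0.15,11],"delta_rot":[0.007,-0.007,0.008]},
  {"hand":0,"xyz":[-0.25,-0.15,11],"delta_rot":[0.007,-0.007,0.008]},
])

```text
clock: 7.75
position: [536.5, -29.6, 67.0]
ee_rot: [-0.626, 0.78, -0.0, 0.0]
contact_force: [-0.7, 0.3, -0.3]
gripper_width: 27.3
```

```bash
python3 - <<'E'
from h import *
s=telemetry.read_state(); print(s["clock"],s["position"],s["gripper_width"],s["contact_force"],s["wrist_torque"],s["joints"])
p=restp(-40,0,3)
print(delta(p,downR(REST_YAW)))
im=get_image("wrist"); fr=im["frame"]
cv2.imwrite("pics/w7.png",fr)
im=get_image("scene"); fr=im["frame"]
cv2.imwrite("pics/s7.png",cv2.resize(fr[150:300,200:350],None,fx=4,fy=4,interpolation=cv2.INTER_CUBIC))
E
```

```text
7.75 [536.539 -29.583  67.042] 27.341162625199765 [-0.697  0.277 -0.268] [ 0.024 -0.003  0.049] [ 0.247  0.45  -0.435  0.    -0.685  1.105]
(array([-0.05 ,  0.072,  1.554]), array([-0.   , -0.   , -0.001]))
```

View pics/w7.png

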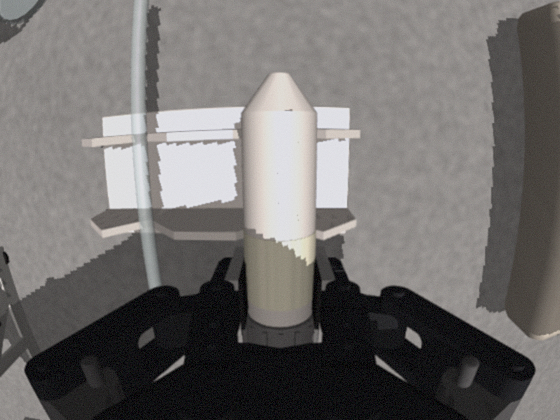

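View pics/s7.png

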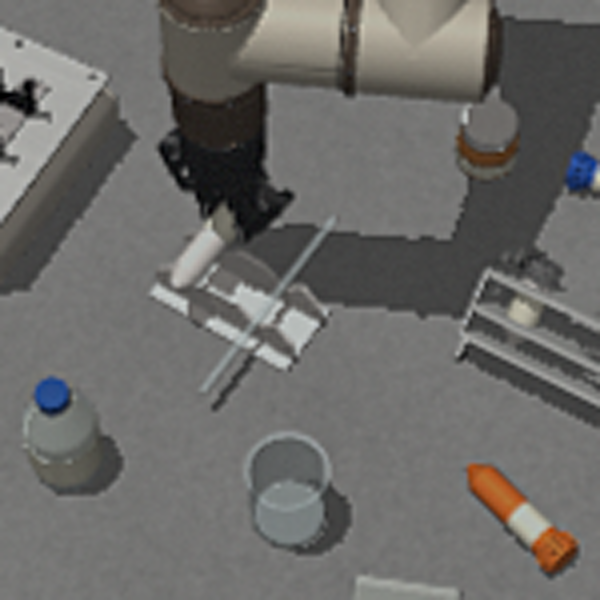

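Call:
apply_moves([
  {"hand":0,"xyz":[-0.05,0.07,0.6],"delta_rot":[0,0,0]},
  {"hand":0,"xyz":[-0.05,0.07,1.1],"delta_rot":[0,0,0]},
  {"hand":0,"xyz":[-0.05,0.07,1.3],"delta_rot":[0,0,0]},
  {"hand":0,"xyz":[-0.05,0.07,1.3],"delta_rot":[0,0,0]},
])

```text
clock: 8.18
position: [535.2, -29.3, 53.4]
ee_rot: [-0.625, 0.78, 0.0, -0.0]
contact_force: [0.1, 0.3, -0.6]
gripper_width: 27.3
```

```bash
python3 - <<'E'
from h import *
s=telemetry.read_state(); print(s["clock"],s["position"],s["gripper_width"],s["contact_force"],s["wrist_torque"])
im=get_image("wrist"); fr=im["frame"]
cv2.imwrite("pics/w8.png",fr)
E
```

```text
8.1833 [535.163 -29.27   53.359] 27.337091997455957 [ 0.073  0.307 -0.57 ] [-0.001  0.038  0.024]
```

View pics/w8.png

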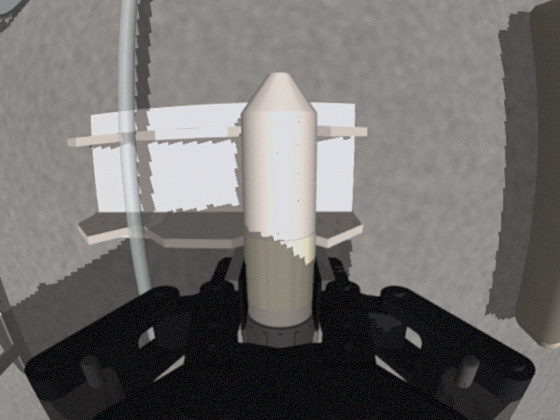

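Call:
apply_moves([
  {"hand":0,"xyz":[0,0,0.1],"delta_rot":[0,0,0]},
  {"hand":0,"xyz":[0,0,0.2],"delta_rot":[0,0,0]},
  {"hand":0,"xyz":[0,0,0.2],"delta_rot":[0,0,0]},
])

```text
clock: 8.48
position: [535.6, -29.3, 52.8]
ee_rot: [-0.625, 0.78, -0.0, 0.0]
contact_force: [-3.1, 0.3, 6.7]
gripper_width: 27.3
```

Call:
apply_moves([
  {"hand":0.2,"xyz":[0,0,-0.1],"delta_rot":[0,0,0]},
  {"hand":0.4,"xyz":[0,0,-0.1],"delta_rot":[0,0,0]},
  {"hand":0.6,"xyz":[0,0,-0.1],"delta_rot":[0,0,0]},
  {"hand":0.6,"xyz":[0,0,-0.1],"delta_rot":[0,0,0]},
  {"hand":0.6,"xyz":[0,0,-0.1],"delta_rot":[0,0,0]},
  {"hand":0.6,"xyz":[0,0,-0.1],"delta_rot":[0,0,0]},
])

```text
clock: 8.98
position: [535.4, -29.2, 52.5]
ee_rot: [-0.625, 0.78, 0.0, -0.0]
contact_force: [-0.7, -0.0, 0.5]
gripper_width: 51.4
```

```bash
python3 - <<'E'
from h import *
s=telemetry.read_state(); print(s["clock"],s["position"],s["gripper_width"],s["contact_force"],s["wrist_torque"])
im=get_image("wrist"); fr=im["frame"]
cv2.imwrite("pics/w9.png",fr)
im=get_image("scene"); fr=im["frame"]
cv2.imwrite("pics/s9.png",cv2.resize(fr[180:270,220:310],None,fx=6,fy=6,interpolation=cv2.INTER_CUBIC))
E
```

```text
8.9833 [535.38  -29.225  52.516] 51.40564636161077 [-0.683 -0.041  0.527] [-0.005  0.056 -0.023]
```

View pics/w9.png

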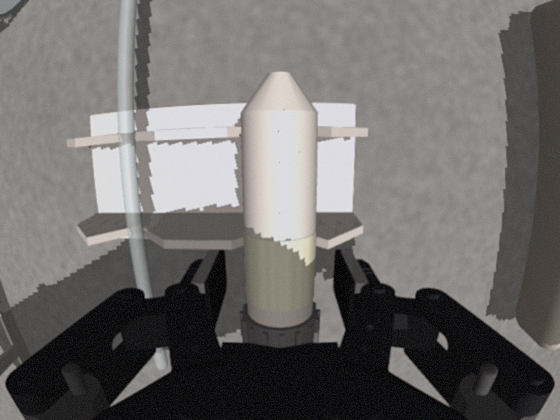

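View pics/s9.png

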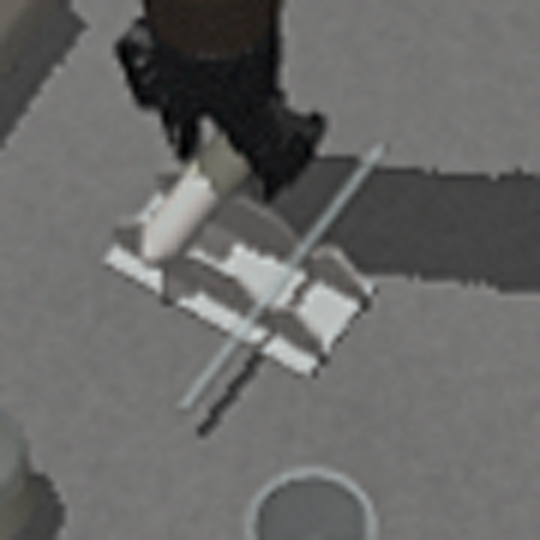

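Call:
apply_moves([
  {"hand":0.6,"xyz":[0,0,-2],"delta_rot":[0,0,0]},
  {"hand":0.6,"xyz":[0,0,-5],"delta_rot":[0,0,0]},
  {"hand":0.6,"xyz":[0,0,-5.5],"delta_rot":[0,0,0]},
  {"hand":0.6,"xyz":[0,-2,-5.5],"delta_rot":[0,0,0]},
  {"hand":0.6,"xyz":[0,-3.55,-5.5],"delta_rot":[0,0,0]},
  {"hand":0.6,"xyz":[0,-3.55,-5.5],"delta_rot":[0,0,0]},
  {"hand":0.6,"xyz":[0,-3.55,-5.5],"delta_rot":[0,0,0]},
])

```text
clock: 9.67
position: [570.0, -37.1, 107.2]
ee_rot: [-0.625, 0.781, 0.0, -0.0]
contact_force: [-0.1, 0.0, 0.2]
gripper_width: 51.2
```

```bash
python3 - <<'E'
from h import *
s=telemetry.read_state(); print(s["clock"],s["position"],s["gripper_width"],s["contact_force"],s["joints"])
im=get_image("wrist"); fr=im["frame"]
cv2.imwrite("pics/w10.png",fr)
print(delta(restp(-5,0,3),downR(REST_YAW)))
print([(np.array(d["xyz"]),round(d["confidence"],2)) for d in nets.pinpoint(im,"long_tube_mid")][:4], restp(-12.3,0,0))
print([(np.array(d["xyz"]),round(d["confidence"],2)) for d in nets.pinpoint(im,"big_clips_seat")][:4])
E
```

```text
9.6667 [570.021 -37.095 107.22 ] 51.198590151550654 [-0.074  0.032  0.247] [ 0.218  0.441 -0.313 -0.001 -0.818  1.132]
(array([-0.071, -0.076,  5.559]), array([ 0.001, -0.   , -0.002]))
[(array([564.6, -33.8,  48.9]), 0.85)] [562.992 -34.938  48.5  ]
[]
```

View pics/w10.png

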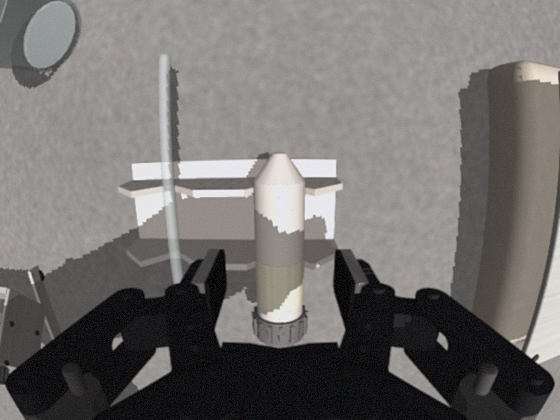

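Call:
apply_moves([
  {"hand":0.6,"xyz":[0,-0.05,2],"delta_rot":[0,0,0]},
  {"hand":0.6,"xyz":[0,-0.05,4],"delta_rot":[0,0,0]},
  {"hand":0.6,"xyz":[0,-0.05,5.5],"delta_rot":[0,0,0]},
  {"hand":0.6,"xyz":[0,-0.05,5.5],"delta_rot":[0,0,0]},
  {"hand":0.3,"xyz":[0,-0.05,5.5],"delta_rot":[0,0,0]},
  {"hand":0,"xyz":[0,-0.05,5.5],"delta_rot":[0,0,0]},
  {"hand":0,"xyz":[0,-0.05,5.5],"delta_rot":[0,0,0]},
  {"hand":0,"xyz":[0,-0.05,5.5],"delta_rot":[0,0,0]},
  {"hand":0,"xyz":[0,-0.05,5.5],"delta_rot":[0,0,0]},
])

```text
clock: 10.57
position: [571.1, -37.0, 53.7]
ee_rot: [-0.625, 0.78, -0.0, 0.001]
contact_force: [0.1, 0.3, 1.9]
gripper_width: 27.5
```

Call:
apply_moves([
  {"hand":0,"xyz":[0,0,-1],"delta_rot":[0,0,0]},
  {"hand":0,"xyz":[0,0,-3],"delta_rot":[0,0,0]},
  {"hand":0,"xyz":[0,0,-7],"delta_rot":[0,0,0]},
  {"hand":0,"xyz":[0,0,-11],"delta_rot":[0,0,0]},
  {"hand":0,"xyz":[0,0,-15],"delta_rot":[0,0,0]},
  {"hand":0,"xyz":[0,0,-17],"delta_rot":[0,0,0]},
  {"hand":0,"xyz":[0,0,-17],"delta_rot":[0,0,0]},
])

```text
clock: 11.15
position: [573.4, -36.9, 230.2]
ee_rot: [-0.626, 0.78, -0.004, 0.006]
contact_force: [0.3, 0.6, -0.4]
gripper_width: 27.5
```

```bash
cat >> h.py <<'E'
SH_YAW=-8.0; SEAT=np.array([535.6,-253.,129.])
def shp(x,y,z): return SEAT+rz(SH_YAW).apply([x,y,z])
E
python3 - <<'E'
from h import *
s=telemetry.read_state(); print(s["clock"],s["position"],s["gripper_width"],s["contact_force"],s["joints"])
im=get_image("wrist"); fr=im["frame"]
cv2.imwrite("pics/w11.png",fr)
print(delta(shp(0,0,93),downR(SH_YAW)))
print([(np.array(d["xyz"]),round(d["confidence"],2)) for d in nets.pinpoint(im,"big_clips_seat")][:4])
E
```

```text
11.15 [573.411 -36.949 230.191] 27.549286161096447 [ 0.318  0.611 -0.382] [ 0.218  0.311 -0.164  0.002 -1.082  1.133]
(array([21.885, -1.176,  0.411]), array([-0.007,  0.003, -0.08 ]))
[(array([ 538.7, -250.7,  130.6]), 0.93)]
```

View pics/w11.png

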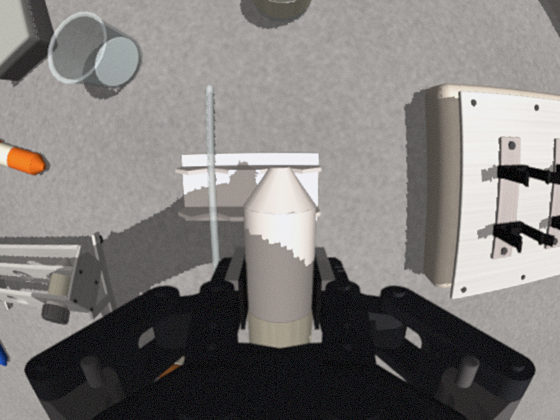

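Call:
apply_moves([
  {"hand":0,"xyz":[3,-0.1,0],"delta_rot":[0,0,-0.02]},
  {"hand":0,"xyz":[6.5,-0.3,0],"delta_rot":[0,0,-0.05]},
  {"hand":0,"xyz":[10,-0.6,0],"delta_rot":[-0.007,0.003,-0.08]},
  {"hand":0,"xyz":[12,-0.6,0],"delta_rot":[-0.007,0.003,-0.08]},
  {"hand":0,"xyz":[12,-0.6,0],"delta_rot":[-0.007,0.003,-0.08]},
  {"hand":0,"xyz":[12,-0.6,0],"delta_rot":[-0.007,0.003,-0.08]},
])

```text
clock: 11.75
position: [549.0, -156.4, 220.9]
ee_rot: [-0.655, 0.756, 0.003, -0.004]
contact_force: [0.6, -0.1, -1.0]
gripper_width: 27.3
```

```bash
python3 - <<'E'
from h import *
s=telemetry.read_state(); print(s["clock"],s["position"],s["gripper_width"],s["contact_force"],s["joints"])
im=get_image("wrist"); fr=im["frame"]
cv2.imwrite("pics/w12.png",fr)
r=R.from_quat(s["ee_rot"])
for L in (46,48,50,52): print(L,proj(im,s["position"]+r.apply([[0,-L,3]]),True).round(1).tolist())
cv2.imwrite("pics/w12z.png",cv2.resize(fr[100:280,300:540],None,fx=3.3,fy=3.3,interpolation=cv2.INTER_CUBIC))
for l in("big_clips","big_clips_seat","small_clips_seat","clipped_tube_mid","shaker"): print(l,[(np.array(d["xyz"]),round(d["confidence"],2)) for d in nets.pinpoint(im,l)][:4])
E
```

```text
11.75 [ 549.    -156.382  220.901] 27.277530793989563 [ 0.608 -0.099 -1.029] [ 0.007  0.323 -0.17   0.001 -1.088  1.421]
46 [[281.9, 174.7]]
48 [[281.9, 169.6]]
50 [[281.9, 164.4]]
52 [[281.9, 159.2]]
big_clips [(array([ 539.6, -251.9,   95.2]), 0.75)]
big_clips_seat [(array([ 538.4, -250.3,  132.2]), 0.93)]
small_clips_seat [(array([ 526. , -327.4,  121.9]), 0.59)]
clipped_tube_mid [(array([ 516.5, -412.3,  130.4]), 0.96)]
shaker [(array([ 526.9, -333.9,   -2.4]), 0.75)]
```

View pics/w12.png

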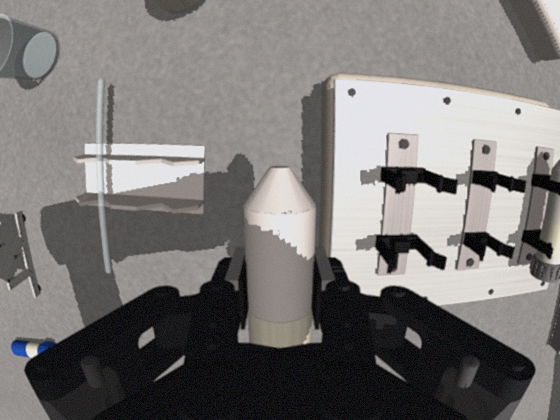

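View pics/w12z.png

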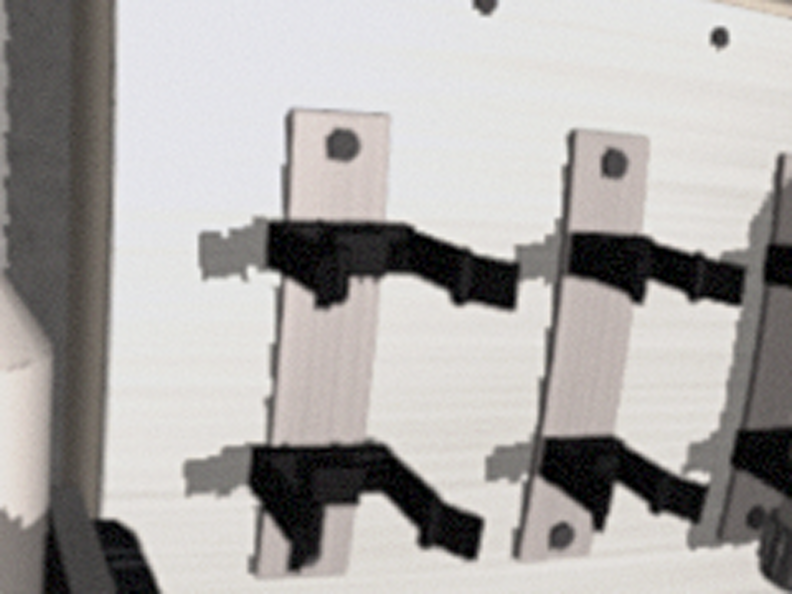

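```bash
python3 - <<'E'
from h import *
from scipy.optimize import least_squares
im=get_image("wrist")
f=lambda p,a: np.array([p[0],p[1],0])+rz(p[2]).apply(a)
obs=np.array([(293,110),(388,114),(347,575),(258,576)],float)/3.3+[300,100]
A=[[60,13,99],[60,-13,99],[-60,-13,99],[-60,13,99]]
s=least_squares(lambda p:(proj(im,f(p,A),True)-obs).ravel(),[536,-253,-8]); print(s.x,s.fun.reshape(-1,2))
# small holder bar: 
obs2=np.array([(572,130),(649,135),(592,557),(515,557)],float)/3.3+[300,100]
s2=least_squares(lambda p:(proj(im,f(p,A[:2]+[[-60,-13,99],[-60,13,99]]),True)-obs2).ravel(),[525,-333,-8]); print(s2.x,s2.fun.reshape(-1,2))
d=onz(im,[(351.5,92),(447,100),(518,111)],95,True); print(d)
fr=im["frame"]
p=s.x
for a in [[28,23,148],[28,-23,148],[-28,-23,148],[-28,23,148],[0,0,129],[28,20.5,148],[33,23,148]]:
    u=proj(im,f(p,a),True)[0]; print(u.round(0))
    cv2.circle(fr,tuple(int(v) for v in u),2,(0,0,255),-1)
cv2.imwrite("pics/w12o.png",cv2.resize(fr[100:280,300:540],None,fx=3.3,fy=3.3,interpolation=cv2.INTER_NEAREST))
E
```

```text
[ 537.453 -250.434   -7.362] [[-0.632 -0.262]
 [ 0.783  0.103]
 [ 0.241 -0.548]
 [-0.32   0.752]]
[ 527.072 -329.76    -7.441] [[ 0.278 -0.462]
 [-0.194  0.278]
 [-0.821 -0.92 ]
 [ 0.675  1.096]]
[[ 632.81  -220.717   95.   ]
 [ 621.927 -302.716   95.   ]
 [ 611.095 -382.819   95.   ]]
[396. 186.]
[457. 187.]
[446. 263.]
[388. 266.]
[413. 219.]
[400. 186.]
[396. 178.]
```

View pics/w12o.png

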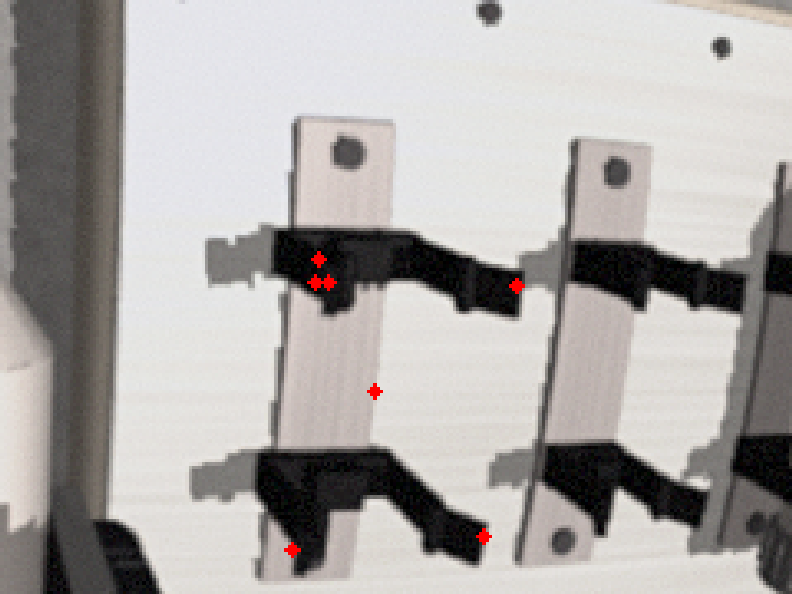

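```bash
python3 - <<'E'
from h import *
from scipy.optimize import least_squares
im=get_image("wrist")
cv2.imwrite("pics/w13z.png",cv2.resize(im["frame"][100:280,300:540],None,fx=3.3,fy=3.3,interpolation=cv2.INTER_CUBIC))
s0=telemetry.read_state(); print(s0["clock"],s0["position"],R.from_quat(s0["ee_rot"]).as_matrix()[:,1],s0["joint_vel"])
f=lambda p,a: np.array([p[0],p[1],0])+rz(p[2]).apply(a)
obs=np.array([(299,117),(395,120),(351,578),(260,579)],float)/3.3+[300,100]
A=[[60,13,99],[60,-13,99],[-60,-13,99],[-60,13,99]]
s=least_squares(lambda p:(proj(im,f(p,A),True)-obs).ravel(),[536,-253,-8]); print(s.x,s.fun.reshape(-1,2))
d=onz(im,[(352.5,94),(447.5,102)],95,True); print(d); v=d[0]-d[1]; print(np.degrees(np.arctan2(-v[0],v[1])))
E
```

```text
12.15 [ 550.358 -154.827  222.605] [-0.99   0.138  0.007] [-0.004 -0.     0.001  0.001 -0.     0.002]
[ 536.019 -251.783   -7.681] [[-0.424 -0.725]
 [ 0.506  0.103]
 [-0.084 -0.2  ]
 [ 0.098  0.986]]
[[ 631.241 -221.425   95.   ]
 [ 620.278 -303.183   95.   ]]
-7.637478469451604
```

View pics/w13z.png

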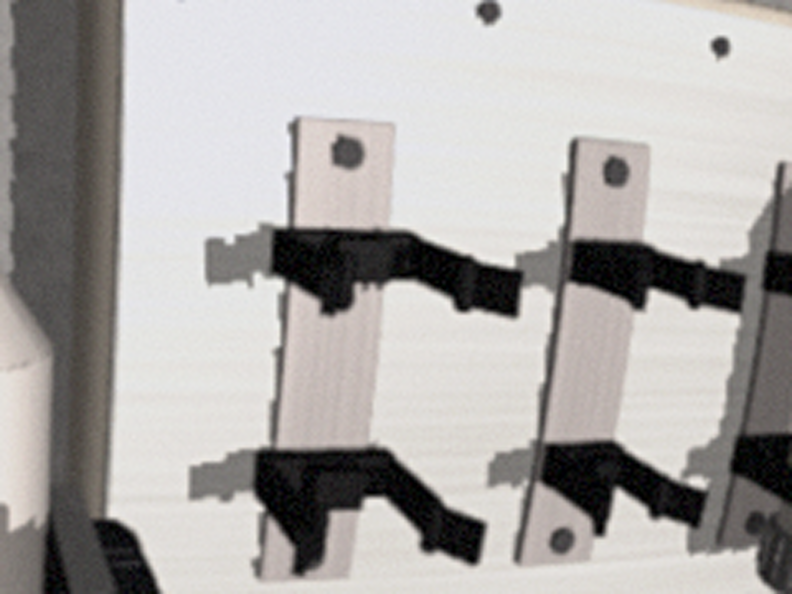

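```bash
sed -i 's/^SH_YAW=.*/SH_YAW=-7.7; SEAT=np.array([536.,-252.2,129.])/' h.py; python3 - <<'E'
from h import *
print(delta(shp(5.5,0,70),downR(SH_YAW)));print(telemetry.read_state()["joints"])
E
```

```text
(array([ 9.834, -0.491,  2.382]), array([ 0.007, -0.003, -0.004]))
[ 0.01   0.322 -0.168  0.002 -1.088  1.422]
```

Call:
apply_moves([
  {"hand":0,"xyz":[3,-0.2,0],"delta_rot":[0.007,-0.003,-0.004]},
  {"hand":0,"xyz":[6,-0.4,0],"delta_rot":[0.007,-0.003,-0.004]},
  {"hand":0,"xyz":[9,-0.5,0],"delta_rot":[0.007,-0.003,-0.004]},
  {"hand":0,"xyz":[9.8,-0.5,0.5],"delta_rot":[0.007,-0.003,-0.004]},
  {"hand":0,"xyz":[9.8,-0.5,1.5],"delta_rot":[0.007,-0.003,-0.004]},
  {"hand":0,"xyz":[9.8,-0.5,2.4],"delta_rot":[0.007,-0.003,-0.004]},
  {"hand":0,"xyz":[9.8,-0.5,2.4],"delta_rot":[0.007,-0.003,-0.004]},
  {"hand":0,"xyz":[9.8,-0.5,2.4],"delta_rot":[0.007,-0.003,-0.004]},
  {"hand":0,"xyz":[9.8,-0.5,2.4],"delta_rot":[0.007,-0.003,-0.004]},
  {"hand":0,"xyz":[9.8,-0.5,2.4],"delta_rot":[0.007,-0.003,-0.004]},
])

```text
clock: 12.98
position: [541.9, -252.6, 199.4]
ee_rot: [-0.658, 0.753, -0.0, 0.0]
contact_force: [-0.2, -0.0, -0.5]
gripper_width: 27.4
```

```bash
python3 - <<'E'
from h import *
s=telemetry.read_state(); print(s["clock"],s["position"],s["gripper_width"],s["contact_force"],s["joints"])
print(delta(shp(5.5,0,70),downR(SH_YAW)),delta(shp(5.5,0,20),downR(SH_YAW)))
im=get_image("wrist"); fr=im["frame"]
cv2.imwrite("pics/w14.png",fr)
for a in [[28,23,53-34],[28,-23,53-34],[-28,-23,53-34],[-28,23,53-34],[60,13,-30],[60,-13,-30]]:
    print(proj(im,shp(*a),True).round(0))
E
```

```text
12.9833 [ 541.863 -252.568  199.375] 27.39150448726828 [-0.172 -0.041 -0.532] [-0.166  0.381 -0.14  -0.    -1.049  1.602]
(array([0.042, 0.036, 0.037]), array([-0.001,  0.   ,  0.   ])) (array([0.043, 0.04 , 5.037]), array([-0.001,  0.   ,  0.   ]))
[[240. 205.]]
[[324. 205.]]
[[320. 294.]]
[[244. 294.]]
[[262. 141.]]
[[301. 141.]]
```

View pics/w14.png

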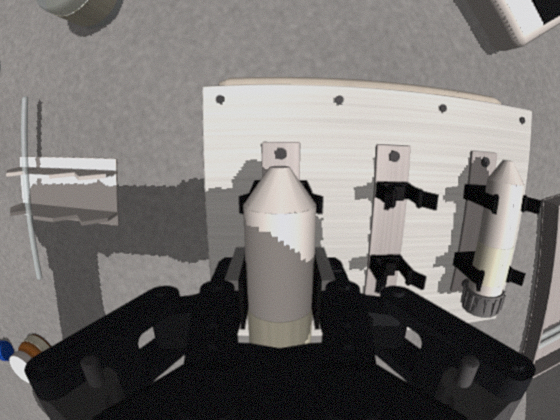

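Call:
apply_moves([
  {"hand":0,"xyz":[0,0,1.5],"delta_rot":[0,0,0]},
  {"hand":0,"xyz":[0,0,3],"delta_rot":[0,0,0]},
  {"hand":0,"xyz":[0,0,4],"delta_rot":[0,0,0]},
  {"hand":0,"xyz":[0,0,4.3],"delta_rot":[0,0,0]},
  {"hand":0,"xyz":[0,0,4.3],"delta_rot":[0,0,0]},
])

```text
clock: 13.45
position: [541.0, -253.1, 155.2]
ee_rot: [-0.658, 0.753, 0.001, -0.0]
contact_force: [-0.0, 1.0, -0.1]
gripper_width: 27.1
```

```bash
python3 - <<'E'
from h import *
s=telemetry.read_state(); print(s["clock"],s["position"],s["gripper_width"],s["contact_force"],s["wrist_torque"])
im=get_image("wrist"); cv2.imwrite("pics/w15.png",im["frame"])
E
```

```text
13.45 [ 541.034 -253.112  155.164] 27.133031129314357 [-0.023  1.008 -0.064] [-0.051 -0.078  0.028]
```

View pics/w15.png

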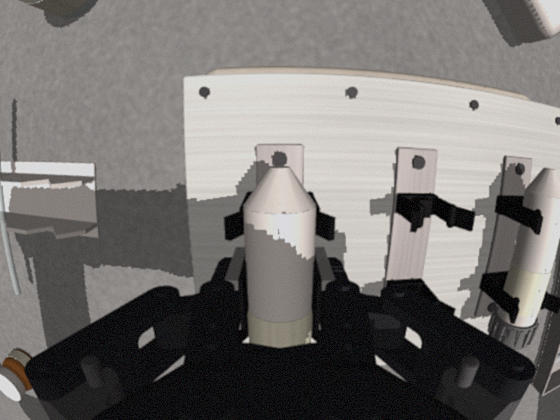

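Centred between the fingers of the clips (225 to 333, tube at 280). Pressing in small steps.

Call:
apply_moves([
  {"hand":0,"xyz":[0,0,0.3],"delta_rot":[0,0,0]},
  {"hand":0,"xyz":[0,0,0.6],"delta_rot":[0,0,0]},
  {"hand":0,"xyz":[0,0,0.8],"delta_rot":[0,0,0]},
  {"hand":0,"xyz":[0,0,0.8],"delta_rot":[0,0,0]},
])

```text
clock: 13.83
position: [542.7, -253.5, 150.5]
ee_rot: [-0.658, 0.753, -0.002, 0.001]
contact_force: [-1.1, 1.9, 7.3]
gripper_width: 27.2
```

Call:
apply_moves([
  {"hand":0,"xyz":[0,0,0.2],"delta_rot":[0,0,0]},
  {"hand":0,"xyz":[0,0,0.4],"delta_rot":[0,0,0]},
  {"hand":0,"xyz":[0,0,0.6],"delta_rot":[0,0,0]},
  {"hand":0,"xyz":[0,0,0.6],"delta_rot":[0,0,0]},
])

```text
clock: 14.17
position: [544.4, -254.0, 146.9]
ee_rot: [-0.658, 0.753, -0.004, 0.002]
contact_force: [-0.5, 3.1, 12.9]
gripper_width: 27.3
```

Call:
apply_moves([
  {"hand":0,"xyz":[0,0,0.2],"delta_rot":[0,0,0]},
  {"hand":0,"xyz":[0,0,0.4],"delta_rot":[0,0,0]},
  {"hand":0,"xyz":[0,0,0.5],"delta_rot":[0,0,0]},
  {"hand":0,"xyz":[0,0,0.5],"delta_rot":[0,0,0]},
])

```text
clock: 14.5
position: [544.7, -253.9, 140.7]
ee_rot: [-0.658, 0.753, -0.004, 0.003]
contact_force: [1.4, 1.7, 6.9]
gripper_width: 27.5
```

```bash
python3 - <<'E'
from h import *
s=telemetry.read_state(); print(s["clock"],s["position"],s["gripper_width"],s["contact_force"],s["wrist_torque"])
print(delta(shp(5.5,0,3),downR(SH_YAW)))
im=get_image("wrist"); cv2.imwrite("pics/w16.png",im["frame"])
E
```

```text
14.5 [ 544.73  -253.86   140.697] 27.472981924221187 [1.365 1.726 6.926] [ 0.358 -0.497 -0.01 ]
(array([-0.049,  0.346,  0.866]), array([-0.01 , -0.001,  0.   ]))
```

View pics/w16.png

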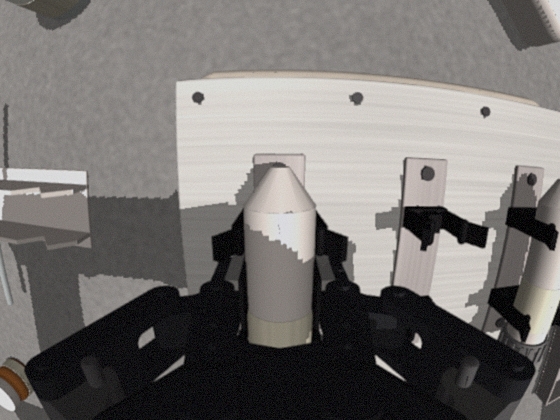

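Call:
apply_moves([
  {"hand":0,"xyz":[0,0,0.3],"delta_rot":[0,0,0]},
  {"hand":0,"xyz":[0,0,0.5],"delta_rot":[0,0,0]},
  {"hand":0,"xyz":[0,0,0.5],"delta_rot":[0,0,0]},
  {"hand":0,"xyz":[0,0,0.5],"delta_rot":[0,0,0]},
])

```text
clock: 14.88
position: [543.3, -253.4, 133.9]
ee_rot: [-0.658, 0.753, -0.002, 0.002]
contact_force: [1.0, 1.6, 6.2]
gripper_width: 27.5
```

```bash
python3 - <<'E'
from h import *
s=telemetry.read_state(); print(s["clock"],s["position"],s["gripper_width"],s["contact_force"],s["wrist_torque"])
print(delta(shp(8,0,3),downR(SH_YAW)))
im=get_image("wrist"); cv2.imwrite("pics/w17.png",im["frame"])
E
```

```text
14.8833 [ 543.281 -253.411  133.855] 27.480945027091096 [1.034 1.589 6.163] [ 0.637 -0.414 -0.1  ]
(array([-0.023, -0.061,  0.186]), array([-0.005, -0.   , -0.001]))
```

View pics/w17.png

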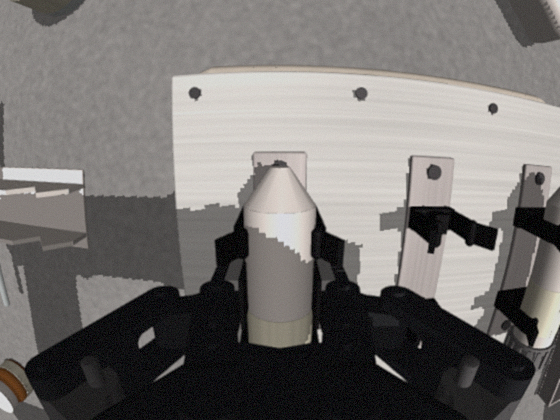

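Call:
apply_moves([
  {"hand":0,"xyz":[0,0,0.2],"delta_rot":[0,0,0]},
  {"hand":0,"xyz":[0,0,0.3],"delta_rot":[0,0,0]},
  {"hand":0,"xyz":[0,0,0.3],"delta_rot":[0,0,0]},
])

```text
clock: 15.18
position: [543.4, -253.5, 133.6]
ee_rot: [-0.658, 0.753, -0.003, 0.002]
contact_force: [-2.5, 5.0, 17.6]
gripper_width: 27.1
```

Call:
apply_moves([
  {"hand":0,"xyz":[0,0,0.15],"delta_rot":[0,0,0]},
  {"hand":0,"xyz":[0,0,0.3],"delta_rot":[0,0,0]},
  {"hand":0,"xyz":[0,0,0.3],"delta_rot":[0,0,0]},
])

```text
clock: 15.43
position: [543.5, -253.5, 133.4]
ee_rot: [-0.658, 0.753, -0.003, 0.002]
contact_force: [-7.3, 8.2, 30.3]
gripper_width: 26.9
```

```bash
python3 - <<'E'
from h import *
s=telemetry.read_state(); print(s["clock"],s["position"],s["gripper_width"],s["contact_force"],s["wrist_torque"])
im=get_image("wrist"); cv2.imwrite("pics/w18.png",im["frame"])
im=get_image("scene"); fr=im["frame"]
cv2.imwrite("pics/s18.png",cv2.resize(fr[130:230,130:240],None,fx=5,fy=5,interpolation=cv2.INTER_CUBIC))
E
```

```text
15.4333 [ 543.511 -253.503  133.428] 26.88096575181857 [-7.251  8.175 30.311] [ 2.424  2.053 -0.21 ]
```

View pics/w18.png

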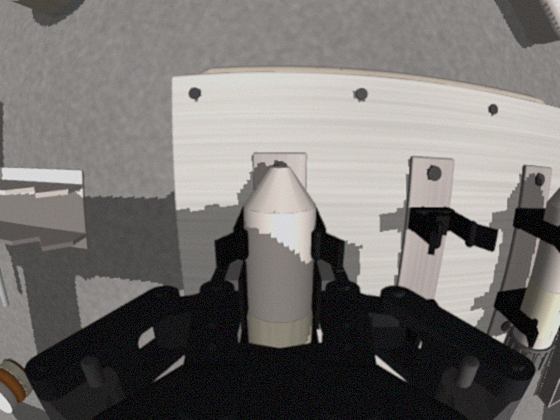

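View pics/s18.png

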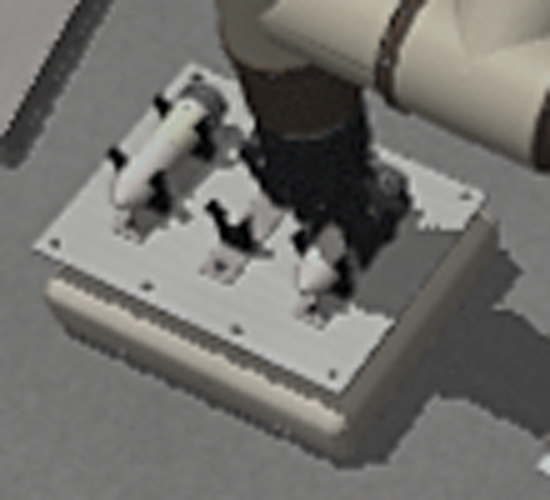

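Call:
apply_moves([
  {"hand":0,"xyz":[0,0,-0.4],"delta_rot":[0,0,0]},
  {"hand":0,"xyz":[0,0,-0.5],"delta_rot":[0,0,0]},
  {"hand":0.3,"xyz":[0,0,-0.5],"delta_rot":[0,0,0]},
  {"hand":0.6,"xyz":[0,0,-0.5],"delta_rot":[0,0,0]},
  {"hand":0.6,"xyz":[0,0,-0.5],"delta_rot":[0,0,0]},
  {"hand":0.6,"xyz":[0,0,-0.5],"delta_rot":[0,0,0]},
  {"hand":0.6,"xyz":[0,0,-0.5],"delta_rot":[0,0,0]},
])

```text
clock: 16.12
position: [540.6, -253.3, 129.9]
ee_rot: [-0.657, 0.754, 0.001, -0.001]
contact_force: [-0.2, -0.0, 0.3]
gripper_width: 51.2
```

```bash
python3 - <<'E'
from h import *
s=telemetry.read_state(); print(s["clock"],s["position"],s["gripper_width"],s["contact_force"],s["wrist_torque"])
im=get_image("wrist"); cv2.imwrite("pics/w19.png",im["frame"])
E
```

```text
16.1167 [ 540.621 -253.339  129.91 ] 51.234408852251306 [-0.182 -0.032  0.293] [-0.087 -0.017  0.053]
```

View pics/w19.png

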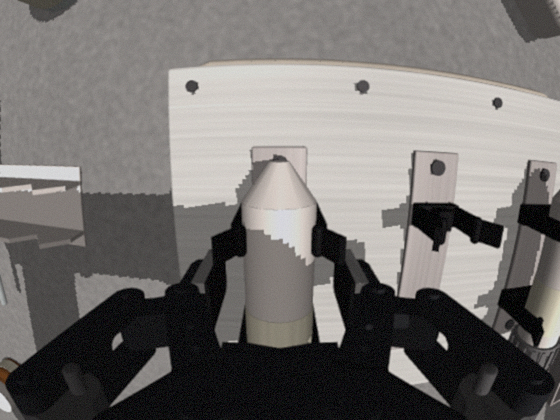

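Released, no force on the tool. I'll lift straight up and look.

Call:
apply_moves([
  {"hand":0.6,"xyz":[0,0,-1.5],"delta_rot":[0,0,0]},
  {"hand":0.6,"xyz":[0,0,-4],"delta_rot":[0,0,0]},
  {"hand":0.6,"xyz":[0,0,-8],"delta_rot":[0,0,0]},
  {"hand":0.6,"xyz":[0,0,-12],"delta_rot":[0,0,0]},
  {"hand":0.6,"xyz":[0,4,-14],"delta_rot":[0,0,0]},
  {"hand":0.6,"xyz":[0,6,-14],"delta_rot":[0,0,0]},
  {"hand":0.6,"xyz":[0,6,-14],"delta_rot":[0,0,0]},
  {"hand":0.6,"xyz":[0,6,-14],"delta_rot":[0,0,0]},
])

```text
clock: 16.83
position: [481.0, -245.2, 271.4]
ee_rot: [-0.657, 0.754, -0.0, 0.0]
contact_force: [-0.3, 0.1, 0.7]
gripper_width: 51.3
```

```bash
python3 - <<'E'
from h import *
s=telemetry.read_state(); print(s["clock"],s["position"],s["gripper_width"],s["contact_force"],s["wrist_torque"])
im=get_image("wrist"); fr=im["frame"].copy()
for l in("long_tube_mid","big_clips_seat","clipped_tube_mid","rod_mid"): print(l,[(np.array(d["xyz"]),round(d["confidence"],2)) for d in nets.pinpoint(im,l)][:4])
for x in (57,0,-42,-60):
    for y in (0,):
        u=proj(im,shp(x,y,0),True)[0]; cv2.circle(fr,(int(u[0]),int(u[1])),2,(0,0,255),-1)
cv2.imwrite("pics/w20.png",fr)
cv2.imwrite("pics/w20z.png",cv2.resize(im["frame"][130:330,170:390],None,fx=3,fy=3,interpolation=cv2.INTER_CUBIC))
E
```

```text
16.8333 [ 480.968 -245.214  271.391] 51.2649311606065 [-0.265  0.084  0.694] [-0.028 -0.031  0.018]
long_tube_mid [(array([ 535.6, -252.6,  131.3]), 0.74), (array([341.8, 301.2,  16.1]), 0.57)]
big_clips_seat []
clipped_tube_mid [(array([ 514.9, -411.8,  130.3]), 0.78)]
rod_mid [(array([764.1, 114.6,  44.6]), 0.74), (array([589.1,  32.6,  30.3]), 0.73)]
```

View pics/w20.png

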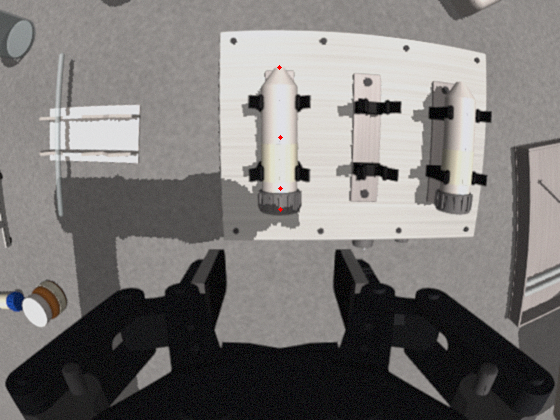

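View pics/w20z.png

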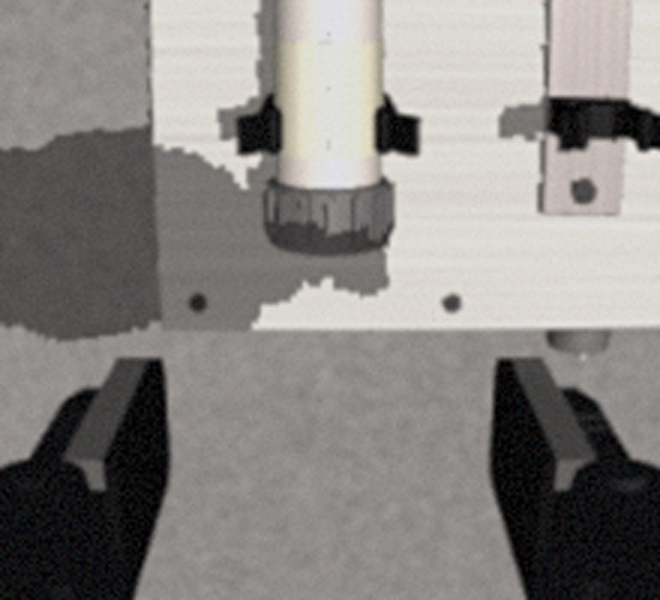

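```bash
python3 - <<'E'
from h import *
im=get_image("scene"); fr=im["frame"]
a=cv2.resize(fr[135:225,130:235],None,fx=5,fy=5,interpolation=cv2.INTER_CUBIC)
print([(np.array(d["xyz"]),round(d["confidence"],2)) for d in nets.pinpoint(im,"clipped_tube_mid")][:4])
im=get_image("top"); print([(np.array(d["xyz"]),round(d["confidence"],2)) for d in nets.pinpoint(im,"clipped_tube_mid")][:4])
cv2.imwrite("pics/s21.png",a); cv2.imwrite("pics/t21.png",im["frame"])
E
```

```text
[(array([ 510.7, -411.2,  125.8]), 0.48)]
[(array([ 510.9, -414.6,  128.7]), 0.54)]
```

View pics/s21.png

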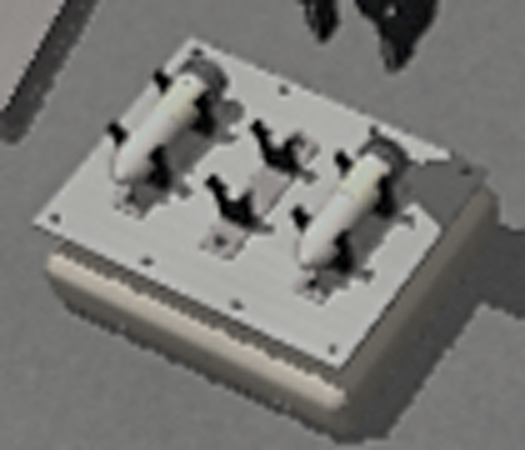

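View pics/t21.png

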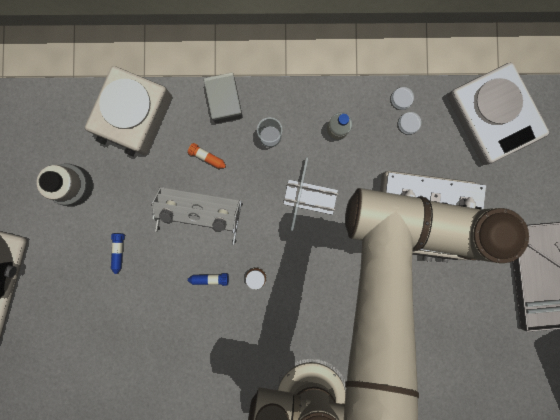

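The scene crop shows our tube, at about (350,205), sitting in its clips just like the clipped one at about (165,120). It is level, and both lips are over it. The top view shows the rod, short tubes, beaker, bottle and jar where they were. The gripper is well clear, so I'm handing in.

```bash
python3 - <<'E'
from h import *
print(workorder.job_done())
E
```

```text
the job is handed in; nothing more can be done
None
```

The job is handed in at about 17 s of the 61 s allowed. No verdict is reported, so success rests on the checks below.

**What I did:**
- I took the long tube from the middle hole of the rack and slid it out along its axis.
- I laid it in the empty notch of the rest, cap outside the end plate on the robot side, and let go. The tool then read about 0.5–0.9 N, close to its noise level.
- I gripped it again about 8 mm from its middle, between the end plates, and pressed it into the empty large clips.

**What the pressing showed:** the force rose to 13 N at the lips and fell to about 6 N once past them. It then rose stiffly to 30 N with almost no further travel, which I read as fully home.

**Last checks:**
- **Position:** in the final wrist picture both clips close over the tube, and its tip and cap line up with the seat I had fitted to within a pixel or two. The network puts its middle at (535.6, -252.6, 131.3) against a seat of (536.0, -252.2, 129.0), so it reads 2.3 mm high, within the network's error of about 4 mm. The untouched clipped tube reads a similar 130.3 in the same picture.
- **Clearance:** the cap and the pointed end are clear of the clips, and the arm is clear of everything.
- **Other objects:** the top and scene pictures show the rod, short tubes, beaker, bottle, jar and the other clipped tube where they were.

**Disagreements:** the gripper read about 27 mm on the 29 mm tube throughout. During pressing the tool gave way up to 3 mm along the tube, well inside the 10 mm allowed.

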